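Refit the washed pump rotors

TASK

The washed rotors have to go back on their pumps. Take the green blank out of the blue pump and stand it in the green square tray, and seat each rotor upright and flat down in the well of the pump whose rim has the rotor's colour. Set the parts down rather than dropping them, and do not knock over the amber bottle.

Things in the scene. Friction and masses are not known exactly. Their poses are not given: they have to be found in the camera images.
- red_rotor_c (a point): Loose pump rotor with a red top disc, 200 g or so: black drum 60 mm in diameter and 18 mm high with steel rollers, its upper face red; on it stands a dark pinch bar 50 mm long (along x), 16 mm wide (along y) and 36 mm high, with a red stripe on top. Total height 54 mm, so the bar spans 18 to 54 mm above the underside. The point is on the vertical axis, half-way up (27 mm above the underside); z is up, x runs along the bar. It starts upright on the work surface.
- red_well (a point): Well of the fixed pump head with the red rim: grey block 104 x 104 mm, 28 mm high, carrying a red round rim (96 mm outside, 78 mm inside diameter, 14 mm high, top 42 mm above the work surface). The point is the centre of the flat black well floor, 28 mm above the work surface; z is up, x and y along the block's sides. The well is empty at the start.
- yellow_rotor_c (a point): Loose pump rotor with a yellow top disc, 200 g or so: black drum 60 mm in diameter and 18 mm high with steel rollers, its upper face yellow; on it stands a dark pinch bar 50 mm long (along x), 16 mm wide (along y) and 36 mm high, with a yellow stripe on top. Total height 54 mm, so the bar spans 18 to 54 mm above the underside. The point is on the vertical axis, half-way up (27 mm above the underside); z is up, x runs along the bar. It starts upright on the work surface.
- yellow_well (a point): Well of the fixed pump head with the yellow rim: grey block 104 x 104 mm, 28 mm high, carrying a yellow round rim (96 mm outside, 78 mm inside diameter, 14 mm high, top 42 mm above the work surface). The point is the centre of the flat black well floor, 28 mm above the work surface; z is up, x and y along the block's sides. The well is empty at the start.
- blue_rotor_c (a point): Loose pump rotor with a blue top disc, 200 g or so: black drum 60 mm in diameter and 18 mm high with steel rollers, its upper face blue; on it stands a dark pinch bar 50 mm long (along x), 16 mm wide (along y) and 36 mm high, with a blue stripe on top. Total height 54 mm, so the bar spans 18 to 54 mm above the underside. The point is on the vertical axis, half-way up (27 mm above the underside); z is up, x runs along the bar. It starts upright on the work surface.
- blue_well (a point): Well of the fixed pump head with the blue rim: grey block 104 x 104 mm, 28 mm high, carrying a blue round rim (96 mm outside, 78 mm inside diameter, 14 mm high, top 42 mm above the work surface). The point is the centre of the flat black well floor, 28 mm above the work surface; z is up, x and y along the block's sides. At the start the green blank stands in this well.
- blank_c (a point): Loose green cleaning blank, about 120 g, standing in the blue pump's well at the start: round foot 60 mm in diameter and 16 mm high, with a round green knob 28 mm in diameter on its axis, from 16 to 54 mm above the underside. The point is on the axis, half-way up (27 mm above the underside); z is up.
- tray_floor (a point): Fixed green square tray, 96 x 96 mm outside, 84 x 84 mm inside, walls 6 mm thick, rim 16 mm above the work surface. The point is the centre of its inner floor, 6 mm above the work surface; z is up, x and y along the walls.
- bottle_c (a point): Loose small amber glass bottle, a bystander, 42 mm in diameter and 80 mm high, standing upright among the rotors. The point is on its axis, half-way up (40 mm above the work surface); z is up. A loose tan roll of tape, 58 mm across and 22 mm high (not listed), lies in the same row.

How it is judged:
At the end, for the whole second after the job is handed in: Each rotor is upright (within 0.1 rad) on the floor of the well of its own colour, within 12 mm of its centre and 4 mm in height; the blank is upright on the floor of the tray, within 20 mm of its centre; all at rest and released (horizontal distance between blank_c and tray_floor below 0.02 m and z of blank_c in the frame of tray_floor between 0.023 and 0.031 m and angle between each of blank_c, red_rotor_c, yellow_rotor_c, blue_rotor_c's own z axis and vertical below 0.1 rad and linear speed of each of blank, red_rotor, yellow_rotor, blue_rotor below 0.02 m/s and horizontal distance between red_rotor_c and red_well below 0.012 m and z of red_rotor_c in the frame of red_well between 0.023 and 0.031 m and horizontal distance between yellow_rotor_c and yellow_well below 0.012 m and z of yellow_rotor_c in the frame of yellow_well between 0.023 and 0.031 m and horizontal distance between blue_rotor_c and blue_well below 0.012 m and z of blue_rotor_c in the frame of blue_well between 0.023 and 0.031 m); the robot touches nothing.
It fails at once if a rotor or the blank is dropped or thrown (faster than 0.8 m/s, a fall of about 33 mm, while not in the fingers) ((linear speed of blank above 0.8 m/s and contact force between the fingers and blank below 0.05 N) or (linear speed of red_rotor above 0.8 m/s and contact force between the fingers and red_rotor below 0.05 N) or (linear speed of yellow_rotor above 0.8 m/s and contact force between the fingers and yellow_rotor below 0.05 N) or (linear speed of blue_rotor above 0.8 m/s and contact force between the fingers and blue_rotor below 0.05 N)).
It fails at once if the amber bottle is knocked over (tilted more than 0.6 rad) (angle between bottle_c's own z axis and vertical above 0.6 rad).
It also fails if it takes over 104 s, if anything falls off the work surface, if the arm or the gripper's body presses on something with over 40 N, if the wrist force passes 120 N, or if a joint passes its speed limit or range.

ROBOT

A 6-joint arm with a two-finger parallel gripper is mounted at the origin on the work surface. World frame = base frame: x ahead of the robot, y to its left, z up, the work surface at z = 0. Lengths are in m, angles in rad, forces in N, time in s.
With the tool pointing down it reaches from about 0.375 to 0.9 m from the base axis. Payload 3.1 kg.
Tool frame: the origin (TCP) lies on the centre line of the jaws, within the pads' length; the fingertips stand 25 mm ahead of it and the grasp point (between the pads) lies 6 mm ahead of it; z points along the fingers, x is the direction in which the jaws open and shut, and the axes are right-handed (so a half turn about z gives the same grasp; the last joint's range is limited). The gripper opens to 87 mm and grips with 3 to 60 N. Pads are 19 mm wide; open, the fingers measure 117 mm over their backs; the gripper's body (75 mm by 190 mm) begins 51 mm behind the grasp point.
Start: joints at [-1.357, 0.527, 1.433, -0, 1.181, -0.178], TCP at [0.239, -0.578, 0.211] pointing down, gripper open.
Joint ranges: [-3.08, 3.08], [-0.75, 2.2], [0.22, 2.44], [-1.43, 4.57], [0, 2.65], [-2.85, 2.85]. Speed limits (rad/s): [2.79, 2.79, 3.14, 3.14, 3.14, 3.14].

INTERFACE

Orientations are given as a rotation vector (axis times angle).
In Python, from station import ctrl gives the robot as it stands.
- The arm moves only by the tool apply_moves, never from a script. Its argument "plan" is a list of rows, each a list of 7 numbers: the shift along the tool's x, y, z in mm, then the turn, a rotation vector about the tool's x, y, z in degrees, then the finger opening in mm, from 0 to 87. A call has 1 to 5 rows; each row is the pose to reach, as a shift and turn from the pose commanded when the call began, along the tool's axes at that moment; what a row does not reach only later rows make up. A row lasts 1/12 s, in which the tool goes at most 41.7 mm and 7.16 degrees, less where a joint would pass 70% of its speed; a pose out of reach is approached as far as the arm can. A call with a gripper value outside its range is refused whole. The fingers move at their own pace and stop on an object; "force" is the grip in N (left out, the last holds). Time passes only in rows, so rows that repeat a pose let the fingers close. It gives the time, the measured TCP pose, the force and the opening at its end, in the units of the state.
- ctrl.get_state(): the state, without advancing time (a new reading comes with each control period).
- ctrl.read_camera(name): name is "scene" or "top" or "wrist"; returns a dict with "frame" (480x640x3 uint8, red, green, blue), "intrinsics" (3x3 intrinsics, pixels), "origin" and "orientation" of the camera in the world; the wrist camera has in their place "tool_from_camera" (4x4, takes a point from camera to tool coordinates, whose origin is the TCP and whose axes are the tool frame's). Camera axes: x right, y down, z forward; pixel columns grow to the right and rows downward; lengths in m; the calibration is good to about 2 mm. A picture is of the moment at which its call begins: read the wrist's pose just before it. There is no depth.
- ctrl.close_job(): hands the job in, once; it reports no verdict.
The state is a dict: "time_s": time; "joint_positions": joint angles; "qvel": joint speeds; "tau": joint torques, N m; "position": TCP position; "orientation": TCP orientation; "contact_force": force on the tool from outside, world axes, zero at the start; "torque": the same for the moment, N m; "gripper_width": finger opening in m.
Only numpy, scipy, OpenCV 4.12 (cv2) and the standard library are available. Lean on these libraries where they do the work, as an engineer would, in place of code of your own. Each camera call takes 0.05 s, during which the arm holds its last target.

## Working session

There is one attempt and no reset: what is moved stays moved. The work goes in short steps, Python scripts to look and compute and a tool call to move; the robot and the scene stay as the last step left them, time stands still between calls to the robot, and variables do not carry over. Pictures are saved under pics/ and viewed, and the job is handed in when it is done.

Besides the shell and the picture viewer there is one more tool, called after "Request:" by a JSON object that holds its "method" and its "body". apply_moves: Moves the arm, as the interface text tells. Its arguments: {"type":"object","properties":{"plan":{"type":"array","items":{"type":"array","items":{"type":"number"}}},"force":{"type":"number"}},"required":["plan"]}

```bash
mkdir -p pics; ls; python3 - <<'E'
from station import ctrl
import cv2,numpy as np
print(ctrl.get_state())
for n in("scene","top","wrist"):
    d=ctrl.read_camera(n); cv2.imwrite(f"pics/{n}0.png",d["frame"][:,:,::-1])
    print(n,{k:np.round(v,4).tolist() for k,v in d.items() if k!="frame"})
E
```

```text
pics
{'time_s': 0.0, 'joint_positions': array([-1.35750105e+00,  5.28466096e-01,  1.43391136e+00, -2.61226592e-05,
        1.18138746e+00, -1.78474198e-01]), 'qvel': array([-0.00100901,  0.00070516, -0.00110548, -0.00031668,  0.00037209,
        0.00082389]), 'tau': array([-2.48244878e-04, -4.40042567e+01, -1.76591080e+01,  6.31564250e-02,
        5.84087369e-02, -1.63072286e-04]), 'position': array([ 0.23851108, -0.57687465,  0.20966883]), 'orientation': array([-2.61009525e+00,  1.74574648e+00,  2.47960460e-03]), 'contact_force': array([ 0.79284368, -0.49346761, -0.89074541]), 'torque': array([ 0.00118597,  0.00750222, -0.00603306]), 'gripper_width': 0.08696396103432218}
scene {'intrinsics': [[610.4897, 0.0, 331.5876], [0.0, 610.4897, 243.6691], [0.0, 0.0, 1.0]], 'origin': [1.021, 0.2248, 0.8835], 'orientation': [-1.5129, -2.297, 0.6977]}
top {'intrinsics': [[578.0662, 0.0, 317.9153], [0.0, 578.0662, 235.8841], [0.0, 0.0, 1.0]], 'origin': [0.4701, 0.0102, 1.073], 'orientation': [-2.2056, 2.1741, -0.0514]}
wrist {'intrinsics': [[332.5222, 0.0, 319.6245], [0.0, 332.5222, 236.866], [0.0, 0.0, 1.0]], 'tool_from_camera': [[1.0, -0.0, 0.0016, 0.0004], [-0.0005, 0.9517, 0.3069, -0.0847], [-0.0015, -0.3069, 0.9517, -0.1739], [0.0, 0.0, 0.0, 1.0]]}
```

View pics/top0.png

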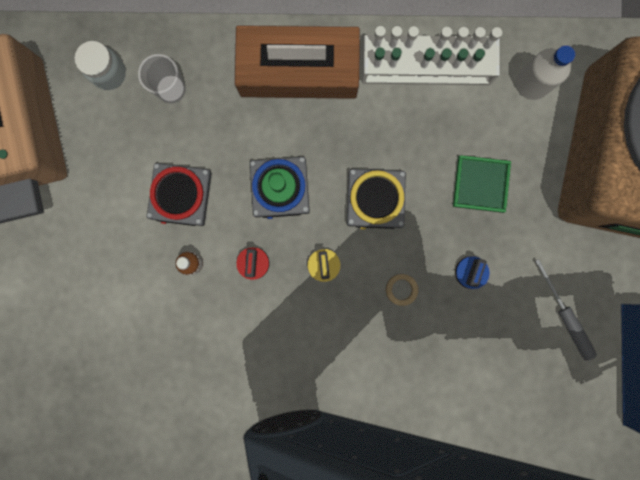

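View pics/scene0.png

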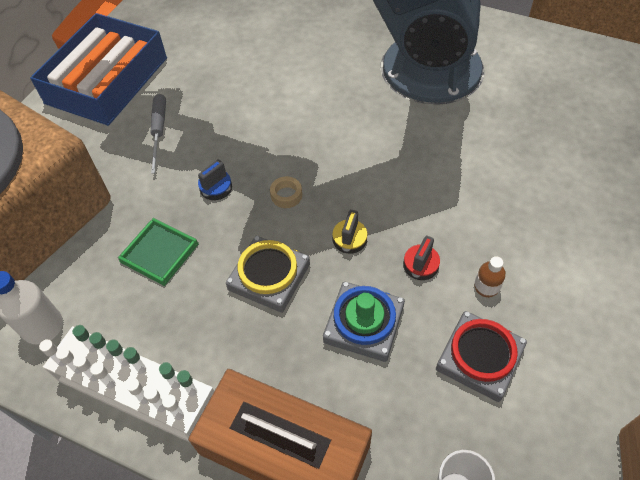

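View pics/wrist0.png

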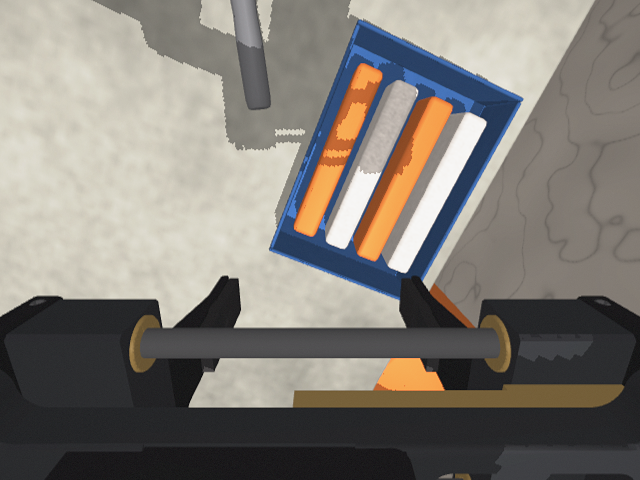

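```bash
python3 - <<'E'
import cv2,numpy as np
a=cv2.imread("pics/top0.png")
def c(x,y,w,h,s): return cv2.resize(a[y:y+h,x:x+w],None,fx=s,fy=s,interpolation=cv2.INTER_NEAREST)
top=np.hstack([c(160,235,100,66,4),c(230,235,100,66,4)])
bot=np.hstack([c(295,235,100,66,4),c(440,240,100,66,4)])
cv2.imwrite("pics/crop0.png",np.vstack([top,bot]))
E
```

```text
(no output)
```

View pics/crop0.png

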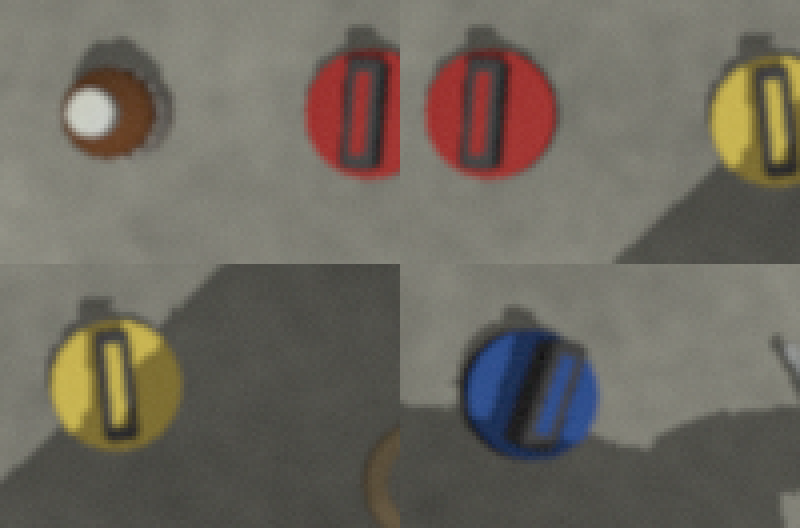

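```bash
cat > h.py <<'E'
import cv2,numpy as np
from scipy.spatial.transform import Rotation as R
from scipy.optimize import least_squares
from station import ctrl
def cams(n,d=None):
    d=d or ctrl.read_camera(n)
    K=np.array(d["intrinsics"])
    if n=="wrist":
        s=ctrl.get_state(); T=np.eye(4);T[:3,:3]=R.from_rotvec(s["orientation"]).as_matrix();T[:3,3]=s["position"]
        T=T@np.array(d["tool_from_camera"])
    else:
        T=np.eye(4);T[:3,:3]=R.from_rotvec(np.ravel(d["orientation"])).as_matrix() if np.size(d["orientation"])==3 else d["orientation"];T[:3,3]=d["origin"]
    return d["frame"],K,T
def proj(P,K,T):
    p=(np.asarray(P)-T[:3,3])@T[:3,:3]; q=p@K.T; return q[:,:2]/q[:,2:]
def ray(uv,z,K,T):
    uv=np.atleast_2d(uv); d=np.c_[uv,np.ones(len(uv))]@np.linalg.inv(K).T@T[:3,:3].T
    return T[:3,3]+d*((z-T[2,3])/d[:,2])[:,None]
def circ(x,y,z,r,n=72):
    t=np.linspace(0,2*np.pi,n,False); return np.c_[x+r*np.cos(t),y+r*np.sin(t),np.full(n,z)]
def hullc(p):
    h=cv2.convexHull(p.astype(np.float32)); m=cv2.moments(h); return np.array([m["m10"],m["m01"]])/m["m00"],m["m00"]
def colmask(f,c):
    hsv=cv2.cvtColor(np.ascontiguousarray(f),cv2.COLOR_RGB2HSV).astype(int);h,s,v=hsv[...,0],hsv[...,1],hsv[...,2]
    rng={"red":(h<6)|(h>174),"yellow":(h>=21)&(h<=33),"blue":(h>100)&(h<125),"green":(h>50)&(h<90)}[c]
    return ((s>120)&(v>40)&rng).astype(np.uint8)
def near(m,uv,r):
    k=np.zeros_like(m); cv2.circle(k,tuple(int(round(a)) for a in uv),int(r),1,-1); return m&k
E
cat > m.py <<'E'
from h import *
import sys
guess={"red":((253,263),(178,193)),"yellow":((324,265),(377,196)),"blue":((472,272),(278,186))}
ft,Kt,Tt=cams("top"); fs,Ks,Ts=cams("scene")
def fit(f,K,T,mask,xy,shape):
    pts=np.argwhere(mask)[:,::-1].astype(float)
    # pixel squares corners
    pts=np.vstack([pts+d for d in ([-.5,-.5],[.5,.5],[-.5,.5],[.5,-.5])])
    c,a=hullc(pts)
    r=least_squares(lambda q:hullc(proj(shape(*q),K,T))[0]-c,xy,diff_step=1e-4)
    return r.x,a,hullc(proj(shape(*r.x),K,T))[1]
for c,(r,w) in guess.items():
    xr=ray(r,.018,Kt,Tt)[0,:2]; xw=ray(w,.042,Kt,Tt)[0,:2]
    for nm,f,K,T in(("top",ft,Kt,Tt),("scn",fs,Ks,Ts)):
        m=colmask(f,c)
        s=lambda x,y:np.vstack([circ(x,y,.028,.048),circ(x,y,.042,.048)])
        u=proj([[*xw,.035]],K,T)[0]; print(c,"well",nm,*[np.round(v,4) for v in fit(f,K,T,near(m,u,52),xw,s)])
        u=proj([[*xr,.018]],K,T)[0]
        mm=near(m,u,30 if nm=="top" else 45)
        s=lambda x,y:circ(x,y,.018,.030)
        print(c,"rotor",nm,*[np.round(v,4) for v in fit(f,K,T,mm,xr,s)])
        n,l,st,ce=cv2.connectedComponentsWithStats(mm)
        for i in range(1,n):
            if st[i,4]<20: continue
            p=np.argwhere(l==i)[:,::-1].astype(float); P=ray(p,.054,K,T)[:,:2]; q=P-P.mean(0); w_,V=np.linalg.eigh(q.T@q/len(q))
            v=V[:,1]; print("   comp",st[i,4],"xy@54",P.mean(0).round(4),"len",np.sqrt(12*w_).round(4),"yaw",np.degrees(np.arctan2(v[1],v[0])).round(1))
for nm,f,K,T in(("top",ft,Kt,Tt),("scn",fs,Ks,Ts)):
    m=colmask(f,"green")
    xy=ray((482,184),.016,Kt,Tt)[0,:2]; u=proj([[*xy,.01]],K,T)[0]; mm=near(m,u,60)
    p=np.argwhere(mm)[:,::-1].astype(np.float32); P=ray(p,.016,K,T)[:,:2]; print("tray",nm,cv2.minAreaRect((P*1000).astype(np.float32)))
xy=ray((277,182),.082,Kt,Tt)[0,:2]; print("knob top guess",xy, "bottle", ray((183,264),.08,Kt,Tt)[0], "tape",ray((402,290),.022,Kt,Tt)[0])
u=proj([[*xy,.082]],Ks,Ts); print(u)
E
python3 m.py
```

```text
red well top [0.5995 0.277 ] 2346.5 2311.1418
red rotor top [0.4767 0.1379] 849.0 848.2306
   comp 545 xy@54 [0.4763 0.1319] len [0.049  0.0588] yaw 88.1
   comp 80 xy@54 [0.4766 0.1385] len [0.0068 0.0359] yaw 175.6
red well scn [0.5987 0.2755] 3321.0 3340.1236
red rotor scn [0.4728 0.1375] 1004.0 866.7378
   comp 71 xy@54 [0.4745 0.1375] len [0.0061 0.0357] yaw 175.7
   comp 584 xy@54 [0.5013 0.1425] len [0.0493 0.0595] yaw 92.1
yellow well top [ 0.5965 -0.085 ] 2413.0 2278.5233
yellow rotor top [0.4753 0.0078] 852.0 850.9756
   comp 575 xy@54 [0.475  0.0079] len [0.0497 0.0579] yaw 97.1
   comp 77 xy@54 [0.4747 0.0077] len [0.0065 0.0361] yaw -173.1
yellow well scn [ 0.5951 -0.0868] 2652.5 2606.2325
yellow rotor scn [0.4709 0.0066] 930.5 792.1071
   comp 70 xy@54 [0.4724 0.0068] len [0.0065 0.0363] yaw -173.4
   comp 529 xy@54 [0.4998 0.0187] len [0.0495 0.0596] yaw 103.6
blue well top [0.6153 0.0921] 2339.5 2265.5016
blue rotor top [ 0.4652 -0.2623] 841.5 857.6951
   comp 465 xy@54 [ 0.4663 -0.2486] len [0.0471 0.0589] yaw 64.8
   comp 71 xy@54 [ 0.4655 -0.2642] len [0.0061 0.0351] yaw 160.1
blue well scn [0.6146 0.0905] 2964.0 2988.0594
blue rotor scn [ 0.4607 -0.2658] 780.5 656.6614
   comp 54 xy@54 [ 0.4634 -0.2654] len [0.0061 0.0361] yaw 161.0
   comp 307 xy@54 [ 0.4944 -0.2332] len [0.0314 0.054 ] yaw 140.8
tray top ((628.8824462890625, -280.13385009765625), (94.88297271728516, 93.28794860839844), 83.82626342773438)
tray scn ((630.7730712890625, -278.74896240234375), (101.17948913574219, 98.05213165283203), 83.89435577392578)
knob top guess [0.61645354 0.09030628] bottle [0.47270827 0.24949922 0.08      ] tape [ 0.43164611 -0.13479728  0.022     ]
[[364.74355479 300.69194725]]
```

```bash
cat > go.py <<'E'
from h import *
import sys
def rel(x,y,z,yaw):
    s=ctrl.get_state(); Rc=R.from_rotvec(s["orientation"])
    # tool down with x axis at yaw
    a=np.radians(yaw); X=np.array([np.cos(a),np.sin(a),0]);Z=np.array([0,0,-1.]);Y=np.cross(Z,X)
    Rt=R.from_matrix(np.c_[X,Y,Z])
    d=Rc.inv().apply(np.array([x,y,z])-s["position"])*1000; w=np.degrees((Rc.inv()*Rt).as_rotvec())
    print("t",round(s["time_s"],2),"pos",s["position"].round(4),"w",round(s["gripper_width"]*1000,1),"F",s["contact_force"].round(1),"q",s["joint_positions"].round(2)); print("shift",d.round(1),"turn",w.round(2),"rows",max(np.linalg.norm(d)/41.7,np.linalg.norm(w)/7.16).round(1))
v=list(map(float,sys.argv[1:])); rel(*v)
E
python3 go.py 0.6155 0.091 0.17 -90
```

```text
t 0.25 pos [ 0.2386 -0.5773  0.2102] w 86.9 F [-0.1 -0.5  1.1] q [-1.36  0.53  1.43  0.    1.18 -0.18]
shift [-473.7 -603.5   40.8] turn [-0.    0.06 22.45] rows 18.4
```

Request:
{"method": "apply_moves", "body": {"plan": [[-26,-33,2,0,0,5.5,87],[-52,-66,4,0,0,11,87],[-78,-99,6,0,0,16.5,87],[-104,-132,8,0,0,22.5,87],[-129,-164,11,0,0,22.5,87]]}}

```text
time_s: 0.67
position: [0.3412, -0.3947, 0.1997]
orientation: [-2.215, 2.227, -0.001]
contact_force: [0.5, -0.2, 0.2]
gripper_width: 0.0874
```

```bash
python3 go.py 0.6155 0.091 0.17 -90
```

```text
t 0.67 pos [ 0.3412 -0.3947  0.1997] w 87.4 F [ 0.5 -0.2  0.2] q [-1.07  0.4   1.7   0.    1.04  0.5 ]
shift [-487.2 -271.6   29.7] turn [-0.02 -0.02 -0.31] rows 13.4
```

Request:
{"method": "apply_moves", "body": {"plan": [[-487,-272,30,0,0,0,87],[-487,-272,30,0,0,0,87],[-487,-272,30,0,0,0,87],[-487,-272,30,0,0,0,87],[-487,-272,30,0,0,0,87]]}}

```text
time_s: 1.08
position: [0.4429, -0.213, 0.1886]
orientation: [-2.22, 2.223, -0.001]
contact_force: [-0.0, 0.1, -0.3]
gripper_width: 0.0873
```

```bash
python3 go.py 0.6155 0.091 0.17 -90
```

```text
t 1.08 pos [ 0.4429 -0.213   0.1886] w 87.3 F [-0.   0.1 -0.3] q [-0.68  0.38  1.79  0.    0.97  0.9 ]
shift [-304.2 -172.2   18.6] turn [-0.02 -0.01 -0.07] rows 8.4
```

Request:
{"method": "apply_moves", "body": {"plan": [[-304,-172,18,0,0,0,87],[-304,-172,18,0,0,0,87],[-304,-172,18,0,0,0,87],[-304,-172,18,0,0,0,87],[-304,-172,18,0,0,0,87]]}}

```text
time_s: 1.5
position: [0.5456, -0.0318, 0.1778]
orientation: [-2.221, 2.222, -0.0]
contact_force: [0.2, -0.6, -0.6]
gripper_width: 0.0869
```

```bash
python3 go.py 0.6155 0.091 0.17 -90
```

```text
t 1.5 pos [ 0.5456 -0.0318  0.1778] w 86.9 F [ 0.2 -0.6 -0.6] q [-0.26  0.47  1.67 -0.    1.01  1.31]
shift [-122.8  -69.8    7.8] turn [-0.01 -0.01 -0.04] rows 3.4
```

Request:
{"method": "apply_moves", "body": {"plan": [[-120,-69,8,0,0,0,87],[-120,-69,8,0,0,0,87],[-120,-69,8,0,0,0,87],[-120,-69,8,0,0,0,87],[-120,-69,8,0,0,0,87]]}}

```text
time_s: 1.92
position: [0.6154, 0.0896, 0.1693]
orientation: [-2.225, 2.216, -0.001]
contact_force: [-0.6, -0.2, -0.1]
gripper_width: 0.0871
```

```bash
python3 go.py 0.6155 0.091 0.17 -90; python3 - <<'E'
from h import *
f,K,T=cams("wrist"); cv2.imwrite("pics/w1.png",f[:,:,::-1])
print(proj([[.6155,.091,.082],[.6155,.091,.042]],K,T))
E
```

```text
t 1.92 pos [0.6154 0.0896 0.1693] w 87.1 F [-0.6 -0.2 -0.1] q [-0.04  0.57  1.48  0.    1.09  1.53]
shift [-1.4 -0.1 -0.7] turn [-0.07  0.04  0.22] rows 0.0
[[314.24723945 236.06906938]
 [314.82301605 223.0881509 ]]
```

View pics/w1.png

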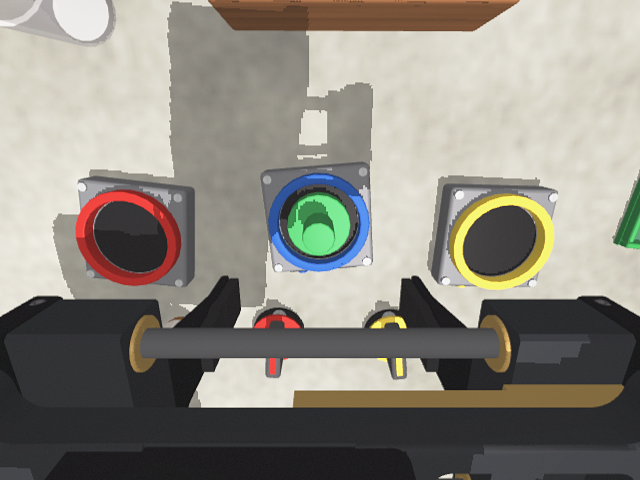

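Request:
{"method": "apply_moves", "body": {"plan": [[0,0,32,0,0,0,87],[0,0,64,0,0,0,87],[0,0,95,0,0,0,87],[0,0,95,0,0,0,87],[0,0,95,0,0,0,60]], "force": 20}}

```text
time_s: 2.38
position: [0.6119, 0.0846, 0.0735]
orientation: [2.216, -2.222, -0.006]
contact_force: [1.5, 0.2, -0.2]
gripper_width: 0.0846
```

Request:
{"method": "apply_moves", "body": {"plan": [[0,0,0,0,0,0,20],[0,0,0,0,0,0,20],[0,0,0,0,0,0,20],[0,0,0,0,0,0,20],[0,0,0,0,0,0,20]]}}

```text
time_s: 2.8
position: [0.6147, 0.0861, 0.0761]
orientation: [-2.219, 2.221, -0.003]
contact_force: [0.4, 0.2, 0.4]
gripper_width: 0.0548
```

Request:
{"method": "apply_moves", "body": {"plan": [[0,0,0,0,0,0,20],[0,0,0,0,0,0,20],[0,0,0,0,0,0,20],[0,0,0,0,0,0,20],[0,0,0,0,0,0,20]]}}

```text
time_s: 3.22
position: [0.6139, 0.0862, 0.0747]
orientation: [2.22, -2.222, -0.0]
contact_force: [-0.7, 0.4, -0.3]
gripper_width: 0.0233
```

Request:
{"method": "apply_moves", "body": {"plan": [[0,0,0,0,0,0,20],[0,0,0,0,0,0,20],[0,0,0,0,0,0,20],[0,0,-5,0,0,0,20],[0,0,-10,0,0,0,20]]}}

```text
time_s: 3.63
position: [0.6138, 0.0861, 0.0848]
orientation: [2.22, -2.222, -0.001]
contact_force: [-0.3, 0.8, -0.3]
gripper_width: 0.0201
```

```bash
python3 go.py 0.629 -0.280 0.2 -90; python3 - <<'E'
from h import *
f,K,T=cams("wrist"); cv2.imwrite("pics/w2.png",f[:,:,::-1])
E
```

```text
t 3.63 pos [0.6138 0.0861 0.0848] w 20.1 F [-0.3  0.8 -0.3] q [-0.04  0.68  1.55 -0.    0.92  1.53]
shift [ 366.1  -15.5 -115.2] turn [ 0.05  0.   -0.05] rows 9.2
```

View pics/w2.png

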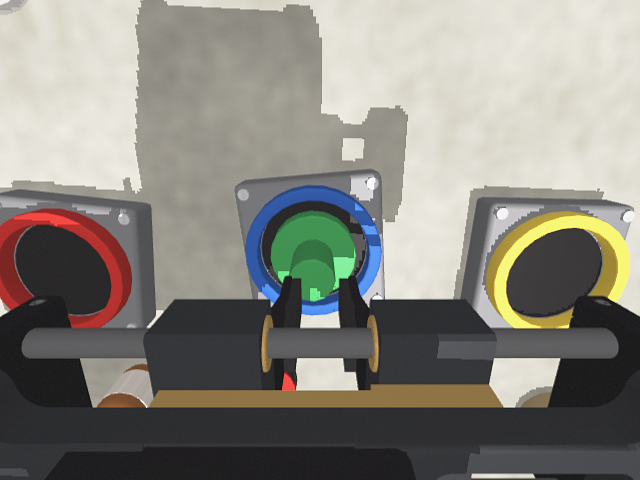

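```bash
python3 - <<'E'
from h import *
d=ctrl.read_camera("wrist");K=d["intrinsics"];T=np.array(d["tool_from_camera"])
for p in ([0,0,.006],[0,0,.025],[.010,0,.025],[-.010,0,.025],[.01,-.0095,.025],[.01,.0095,.025]):
    print(p,proj([p],K,T).round(0))
f,K,T=cams("wrist",d)
print("knob px on z=.082:",ray((311,253),.082,K,T),ray((315,283),.082,K,T))
E
cat > pic.py <<'E'
from h import *
import sys
n,x0,y0,w,h,s,o=sys.argv[1:]
f=cams(n)[0][:,:,::-1]; x0,y0,w,h,s=map(int,(x0,y0,w,h,s))
cv2.imwrite("pics/"+o,cv2.resize(f[y0:y0+h,x0:x0+w],None,fx=s,fy=s,interpolation=cv2.INTER_CUBIC))
E
python3 pic.py scene 290 200 200 150 4 s2.png
```

```text
[0, 0, 0.006] [[318. 280.]]
[0, 0, 0.025] [[318. 267.]]
[0.01, 0, 0.025] [[334. 267.]]
[-0.01, 0, 0.025] [[303. 267.]]
[0.01, -0.0095, 0.025] [[334. 254.]]
[0.01, 0.0095, 0.025] [[334. 281.]]
knob px on z=.082: [[0.63287106 0.09026191 0.082     ]] [[0.61404846 0.08806482 0.082     ]]
```

View pics/s2.png

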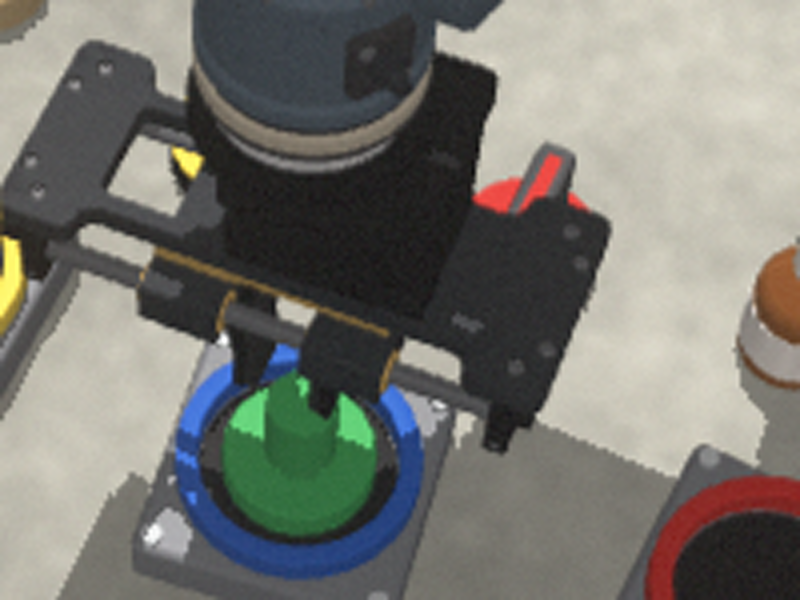

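```bash
python3 pic.py wrist 220 200 200 150 4 w3.png
```

```text
(no output)
```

View pics/w3.png

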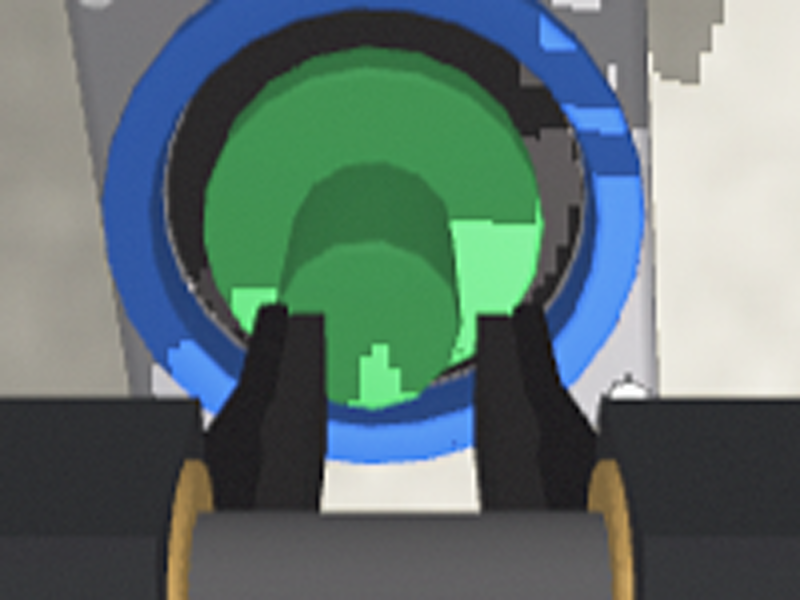

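```bash
python3 - <<'E'
from h import *
f,K,T=cams("scene"); s=ctrl.get_state(); p=s["position"];Rm=R.from_rotvec(s["orientation"]).as_matrix()
for z in(-.03,-.02,-.014,-.005,.006,.015,.025):
  print(z,proj([p+Rm@np.array([a*.013,-.0095,z]) for a in(1,-1)],K,T).round(0).tolist())
E
```

```text
-0.03 [[353.0, 290.0], [369.0, 296.0]]
-0.02 [[352.0, 293.0], [369.0, 299.0]]
-0.014 [[352.0, 295.0], [369.0, 301.0]]
-0.005 [[352.0, 298.0], [369.0, 304.0]]
0.006 [[352.0, 302.0], [368.0, 308.0]]
0.015 [[352.0, 304.0], [368.0, 310.0]]
0.025 [[352.0, 307.0], [368.0, 314.0]]
```

Request:
{"method": "apply_moves", "body": {"plan": [[-3,0,0,0,0,0,60],[-3,0,0,0,0,0,60],[-3,0,0,0,0,0,60],[-3,0,0,0,0,0,60],[-3,0,0,0,0,0,60]]}}

```text
time_s: 4.3
position: [0.6139, 0.0892, 0.0847]
orientation: [2.22, -2.222, -0.0]
contact_force: [0.4, 0.6, -0.6]
gripper_width: 0.0456
```

Request:
{"method": "apply_moves", "body": {"plan": [[0,0,5,0,0,0,60],[0,0,10,0,0,0,60],[0,0,15,0,0,0,60],[0,0,20,0,0,0,60],[0,0,20,0,0,0,60]]}}

```text
time_s: 4.72
position: [0.6129, 0.0891, 0.0632]
orientation: [2.219, -2.221, -0.003]
contact_force: [0.5, 0.7, 0.3]
gripper_width: 0.0598
```

```bash
python3 go.py 0.615 .089 .046 -90; python3 pic.py wrist 220 200 200 150 4 w4.png;python3 pic.py scene 290 200 200 150 4 s4.png
```

```text
t 4.72 pos [0.6129 0.0891 0.0632] w 59.8 F [0.5 0.7 0.3] q [-0.04  0.71  1.56 -0.    0.88  1.54]
shift [ 0.1 -2.1 17.2] turn [ 0.17  0.   -0.05] rows 0.4
```

View pics/w4.png

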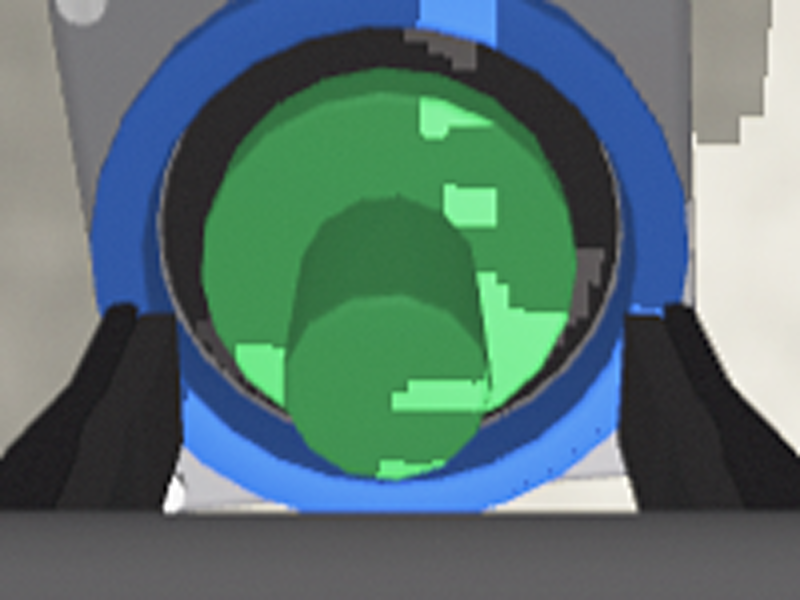

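View pics/s4.png

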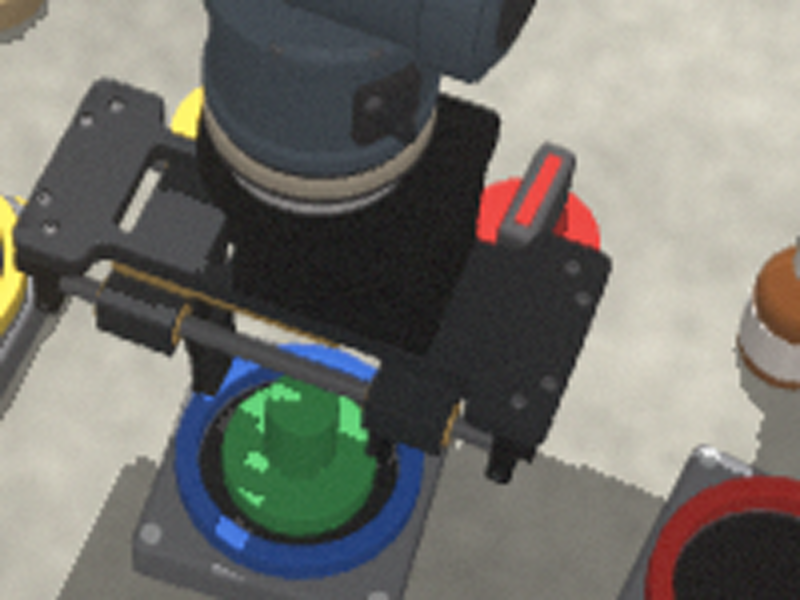

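Request:
{"method": "apply_moves", "body": {"plan": [[0,-1,4,0,0,0,60],[0,-2,8,0,0,0,60],[0,-2,12,0,0,0,60],[0,-2,12,0,0,0,60],[0,-2,12,0,0,0,60]]}}

```text
time_s: 5.23
position: [0.6157, 0.0892, 0.0523]
orientation: [2.22, -2.222, -0.001]
contact_force: [-0.4, 0.3, -0.2]
gripper_width: 0.0599
```

Request:
{"method": "apply_moves", "body": {"plan": [[0,0,3,0,0,0,60],[0,0,6,0,0,0,60],[0,0,8,0,0,0,60],[0,0,8,0,0,0,20],[0,0,8,0,0,0,20]]}}

```text
time_s: 5.65
position: [0.6159, 0.0892, 0.0446]
orientation: [2.22, -2.222, -0.0]
contact_force: [0.4, -0.3, 0.1]
gripper_width: 0.0534
```

Request:
{"method": "apply_moves", "body": {"plan": [[0,0,0,0,0,0,20],[0,0,0,0,0,0,20],[0,0,0,0,0,0,20],[0,0,0,0,0,0,20],[0,0,0,0,0,0,20]]}}

```text
time_s: 6.07
position: [0.6161, 0.0893, 0.0449]
orientation: [-2.22, 2.222, -0.0]
contact_force: [-0.7, 0.6, -0.3]
gripper_width: 0.0275
```

```bash
python3 go.py 0.615 .089 .046 -90; python3 pic.py wrist 220 200 200 150 4 w5.png;python3 pic.py scene 290 200 200 150 4 s5.png
```

```text
t 6.07 pos [0.6161 0.0893 0.0449] w 27.5 F [-0.7  0.6 -0.3] q [-0.04  0.74  1.56  0.    0.84  1.54]
shift [ 0.3  1.1 -1.1] turn [-0.02  0.01 -0.06] rows 0.0
```

View pics/w5.png

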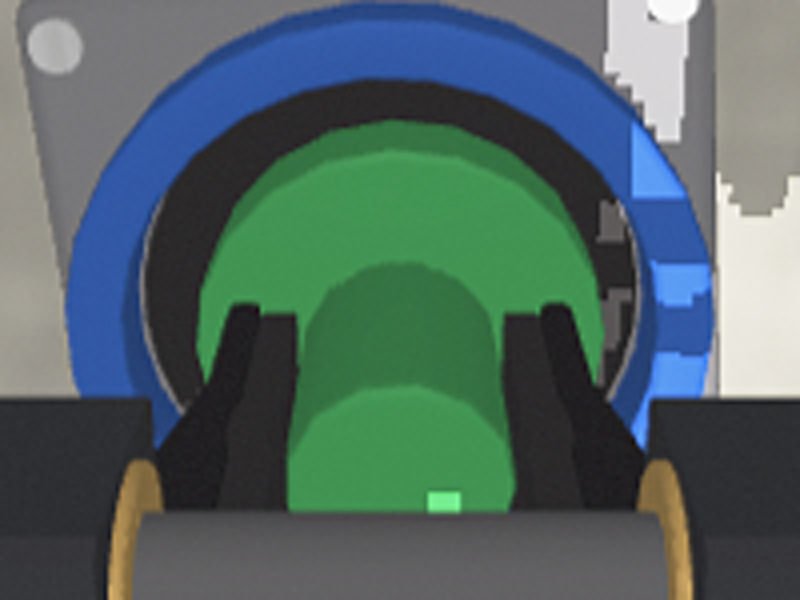

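View pics/s5.png

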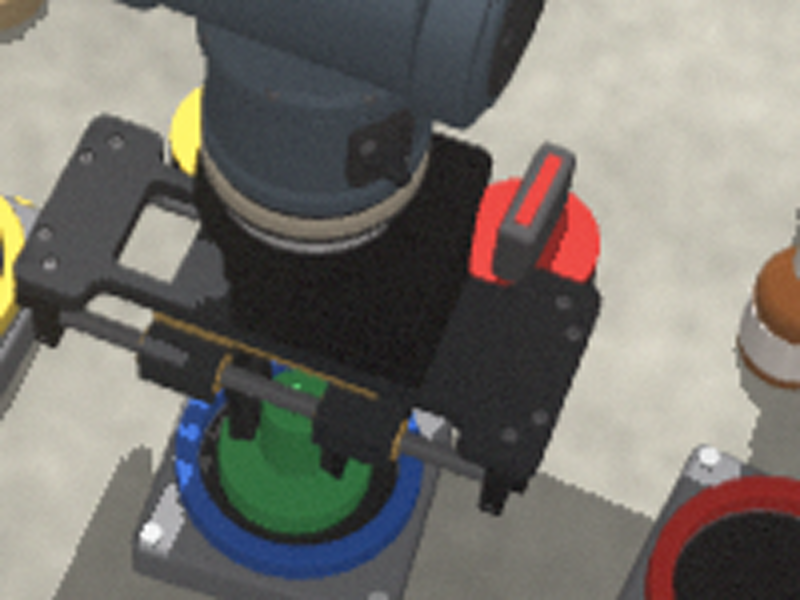

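Request:
{"method": "apply_moves", "body": {"plan": [[0,0,0,0,0,0,20],[0,0,-8,0,0,0,20],[0,0,-35,0,0,0,20],[0,0,-70,0,0,0,20],[0,0,-100,0,0,0,20]], "force": 30}}

```text
time_s: 6.58
position: [0.6155, 0.089, 0.1459]
orientation: [2.22, -2.222, -0.001]
contact_force: [1.1, 0.7, -0.9]
gripper_width: 0.0272
```

```bash
python3 go.py 0.629 -0.279 .145 -90;python3 pic.py scene 290 150 200 150 4 s6.png
```

```text
t 6.58 pos [0.6155 0.089  0.1459] w 27.2 F [ 1.1  0.7 -0.9] q [-0.04  0.6   1.5  -0.    1.04  1.54]
shift [368.  -13.8   1. ] turn [ 0.08 -0.01 -0.05] rows 8.8
```

View pics/s6.png

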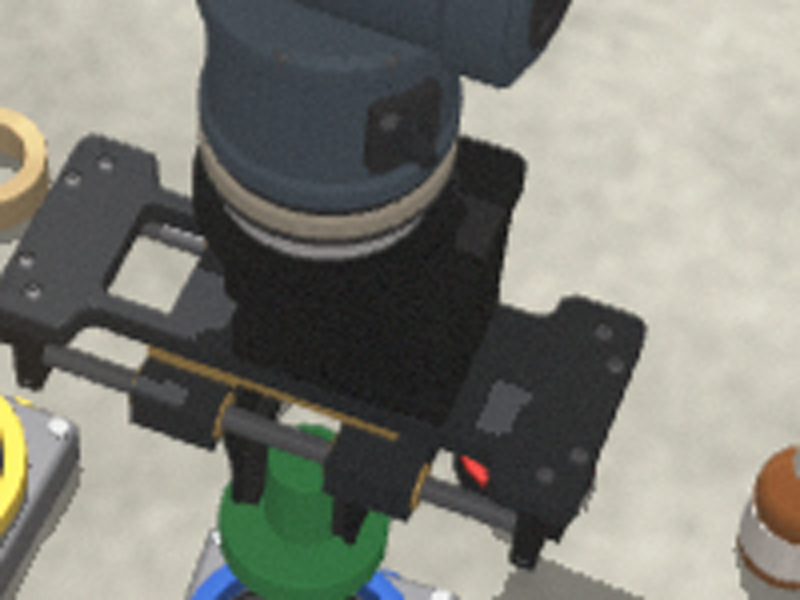

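Request:
{"method": "apply_moves", "body": {"plan": [[20,0,0,0,0,0,20],[56,-2,0,0,0,0,20],[94,-4,0,0,0,0,20],[132,-5,0,0,0,0,20],[170,-6,0,0,0,0,20]]}}

```text
time_s: 7.05
position: [0.6215, -0.0823, 0.145]
orientation: [2.221, -2.221, 0.0]
contact_force: [1.2, -0.6, -1.2]
gripper_width: 0.0272
```

Request:
{"method": "apply_moves", "body": {"plan": [[38,-1,0,0,0,0,20],[76,-3,0,0,0,0,20],[114,-4,0,0,0,0,20],[152,-6,0,0,0,0,20],[180,-8,0,0,0,0,20]]}}

```text
time_s: 7.47
position: [0.6292, -0.2646, 0.1449]
orientation: [2.218, -2.224, 0.002]
contact_force: [1.2, 0.2, -1.6]
gripper_width: 0.0272
```

```bash
python3 go.py 0.629 -0.279 .145 -90
```

```text
t 7.47 pos [ 0.6292 -0.2646  0.1449] w 27.2 F [ 1.2  0.2 -1.6] q [-0.56  0.68  1.34 -0.    1.13  1.01]
shift [14.4  0.1 -0.1] turn [-0.   -0.09 -0.15] rows 0.3
```

Request:
{"method": "apply_moves", "body": {"plan": [[14,0,0,0,0,0,20],[14,0,30,0,0,0,20],[14,0,60,0,0,0,20],[14,0,90,0,0,0,20],[14,0,100,0,0,0,20]]}}

```text
time_s: 7.88
position: [0.6261, -0.2721, 0.04]
orientation: [2.219, -2.221, -0.015]
contact_force: [-2.0, 1.4, -2.7]
gripper_width: 0.0271
```

Request:
{"method": "apply_moves", "body": {"plan": [[0,0,0,0,0,0,20],[0,0,0,0,0,0,20]]}}

```text
time_s: 8.05
position: [0.6298, -0.2742, 0.0449]
orientation: [2.221, -2.222, -0.001]
contact_force: [-0.1, 0.6, -1.0]
gripper_width: 0.0272
```

```bash
python3 go.py 0.629 -0.279 .023 -90;python3 pic.py scene 80 180 200 150 4 s7.png; python3 pic.py wrist 160 140 320 240 2 w7.png
```

```text
t 8.05 pos [ 0.6298 -0.2742  0.0449] w 27.2 F [-0.1  0.6 -1. ] q [-0.57  0.81  1.38  0.    0.96  1.  ]
shift [ 4.8  0.8 21.9] turn [ 0.03  0.03 -0.01] rows 0.5
```

View pics/s7.png

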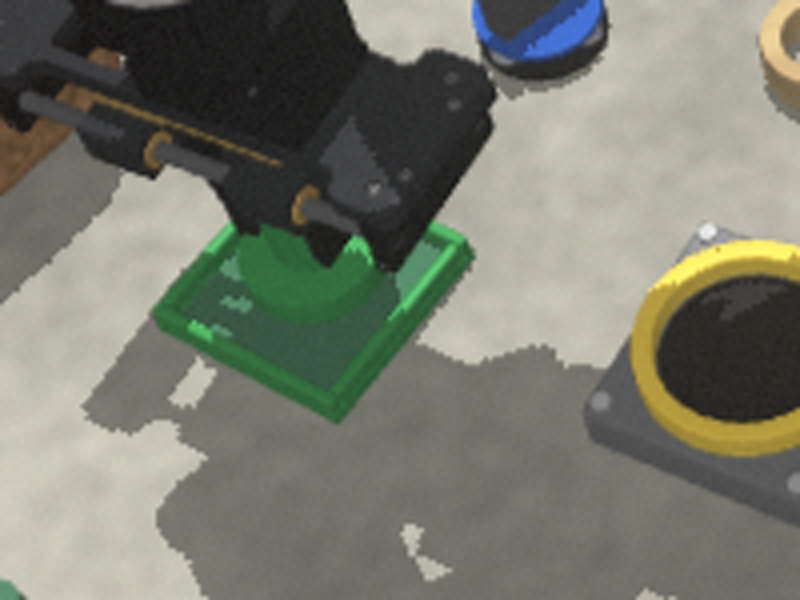

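View pics/w7.png

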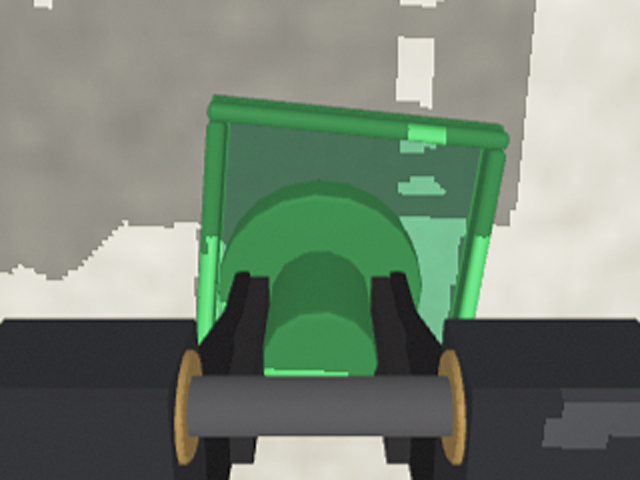

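Request:
{"method": "apply_moves", "body": {"plan": [[5,0,0,0,0,0,20],[5,0,6,0,0,0,20],[5,0,12,0,0,0,20],[5,0,18,0,0,0,20],[5,0,18,0,0,0,20]]}}

```text
time_s: 8.57
position: [0.6284, -0.2792, 0.0251]
orientation: [2.22, -2.222, -0.005]
contact_force: [0.5, 0.3, -1.7]
gripper_width: 0.0269
```

Request:
{"method": "apply_moves", "body": {"plan": [[0,0,1,0,0,0,20],[0,0,2,0,0,0,20],[0,0,3,0,0,0,20],[0,0,3,0,0,0,20]]}}

```text
time_s: 8.9
position: [0.6297, -0.2798, 0.0236]
orientation: [2.22, -2.222, -0.0]
contact_force: [0.1, 0.3, -1.9]
gripper_width: 0.0271
```

Request:
{"method": "apply_moves", "body": {"plan": [[0,0,1,0,0,0,20],[0,0,1,0,0,0,20],[0,0,1,0,0,0,20]]}}

```text
time_s: 9.15
position: [0.6299, -0.28, 0.023]
orientation: [-2.22, 2.222, -0.001]
contact_force: [-0.6, 0.5, -0.5]
gripper_width: 0.0272
```

```bash
python3 go.py 0.629 -0.279 .023 -90
```

```text
t 9.15 pos [ 0.6299 -0.28    0.023 ] w 27.2 F [-0.6  0.5 -0.5] q [-0.58  0.84  1.38 -0.    0.92  0.99]
shift [-1.   0.9 -0. ] turn [-0.03 -0.02 -0.05] rows 0.0
```

Request:
{"method": "apply_moves", "body": {"plan": [[0,0,1,0,0,0,20],[0,0,1,0,0,0,20],[0,0,1,0,0,0,20]]}}

```text
time_s: 9.4
position: [0.6299, -0.2799, 0.0229]
orientation: [-2.22, 2.222, -0.001]
contact_force: [-2.5, 1.0, 6.2]
gripper_width: 0.0271
```

Request:
{"method": "apply_moves", "body": {"plan": [[0,0,0,0,0,0,60],[0,0,0,0,0,0,60],[0,0,0,0,0,0,60],[0,0,0,0,0,0,60],[0,0,0,0,0,0,60]]}}

```text
time_s: 9.82
position: [0.6296, -0.2798, 0.0215]
orientation: [2.22, -2.222, -0.0]
contact_force: [0.0, 0.4, 0.0]
gripper_width: 0.0527
```

Request:
{"method": "apply_moves", "body": {"plan": [[0,0,-15,0,0,0,60],[0,0,-50,0,0,0,60],[0,0,-90,0,0,0,87],[0,0,-130,0,0,0,87],[0,0,-130,0,0,0,87]]}}

```text
time_s: 10.23
position: [0.6352, -0.2832, 0.1628]
orientation: [-2.218, 2.219, -0.029]
contact_force: [0.2, -0.8, 1.2]
gripper_width: 0.0723
```

```bash
python3 go.py 0.465 -0.264 .11 -109.5;python3 pic.py scene 80 120 200 150 4 s8.png; python3 pic.py wrist 0 0 640 480 1 w8.png
```

```text
t 10.23 pos [ 0.6352 -0.2832  0.1628] w 72.3 F [ 0.2 -0.8  1.2] q [-0.58  0.67  1.3   0.    1.16  0.99]
shift [-19.6 171.1  49.8] turn [-1.01 -0.43 19.46] rows 4.3
```

View pics/s8.png

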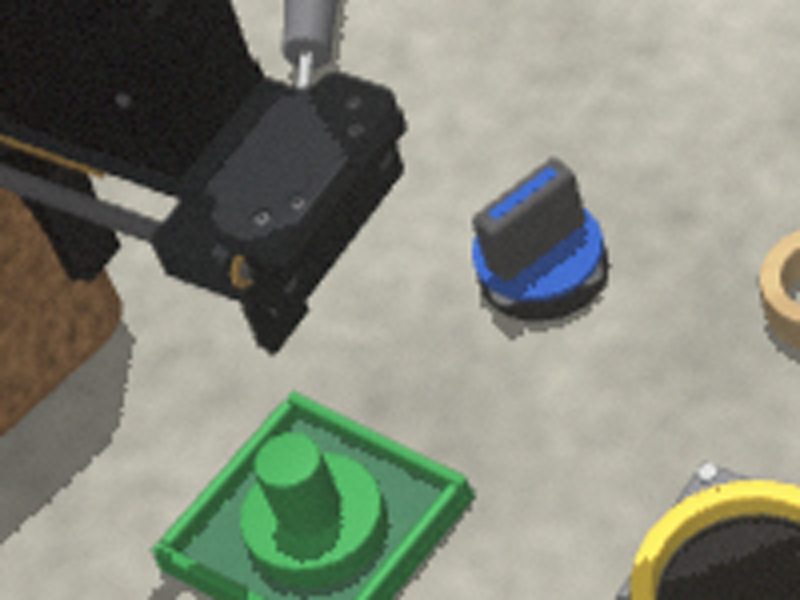

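View pics/w8.png

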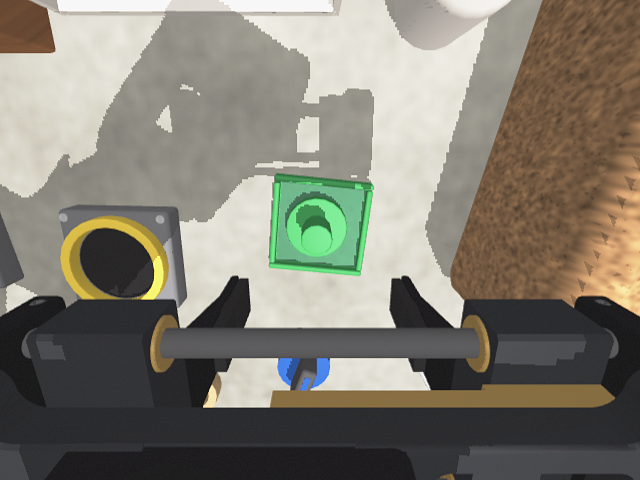

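Request:
{"method": "apply_moves", "body": {"plan": [[-5,40,5,0,0,5,87],[-9,80,20,0,0,10,87],[-14,120,35,0,0,15,87],[-19,155,50,-1,0,19.5,87],[-19,171,50,-1,0,19.5,87]]}}

```text
time_s: 10.75
position: [0.4507, -0.2556, 0.0981]
orientation: [1.798, -2.555, -0.043]
contact_force: [-0.1, -0.2, -0.2]
gripper_width: 0.087
```

Request:
{"method": "apply_moves", "body": {"plan": [[0,0,0,0,0,0,87],[0,0,0,0,0,0,87]]}}

```text
time_s: 10.92
position: [0.4579, -0.2604, 0.1011]
orientation: [1.803, -2.557, -0.022]
contact_force: [1.5, -0.7, 0.3]
gripper_width: 0.0872
```

```bash
python3 go.py 0.464 -0.265 .018 -109.5; python3 pic.py wrist 160 140 320 240 2 w9.png
```

```text
t 10.92 pos [ 0.4579 -0.2604  0.1011] w 87.2 F [ 1.5 -0.7  0.3] q [-0.72  0.57  1.76 -0.01  0.83  1.2 ]
shift [ 2.1 -8.8 83. ] turn [ 1.07 -0.12 -0.12] rows 2.0
```

View pics/w9.png

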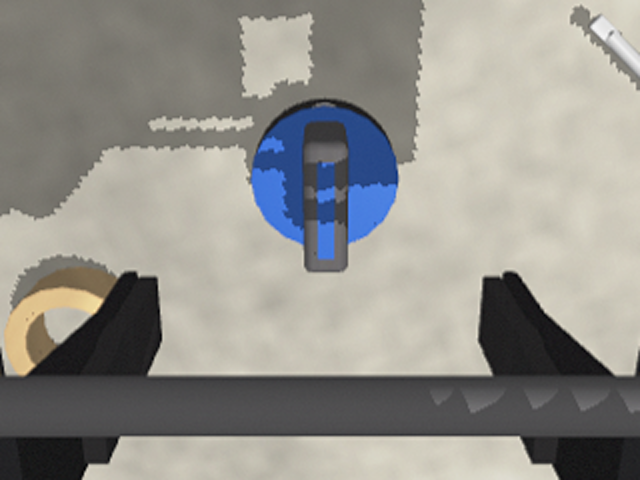

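Request:
{"method": "apply_moves", "body": {"plan": [[2,-5,20,1,0,0,87],[2,-9,40,1,0,0,75],[2,-9,60,1,0,0,70],[2,-9,70,1,0,0,60],[2,-9,70,1,0,0,60]]}}

```text
time_s: 11.38
position: [0.4655, -0.2648, 0.0296]
orientation: [1.812, -2.563, -0.002]
contact_force: [-0.9, 1.2, 1.1]
gripper_width: 0.0682
```

Request:
{"method": "apply_moves", "body": {"plan": [[0,0,0,0,0,0,60],[0,0,0,0,0,0,60]]}}

```text
time_s: 11.55
position: [0.4664, -0.2659, 0.0323]
orientation: [1.812, -2.565, 0.006]
contact_force: [0.1, 0.9, -0.1]
gripper_width: 0.0616
```

```bash
python3 go.py 0.464 -0.265 .018 -109.5; python3 pic.py wrist 160 140 320 240 2 w10.png
```

```text
t 11.55 pos [ 0.4664 -0.2659  0.0323] w 61.6 F [ 0.1  0.9 -0.1] q [-0.72  0.69  1.79 -0.    0.66  1.19]
shift [-0.1  2.6 14.3] turn [-0.12 -0.21 -0.02] rows 0.3
```

View pics/w10.png

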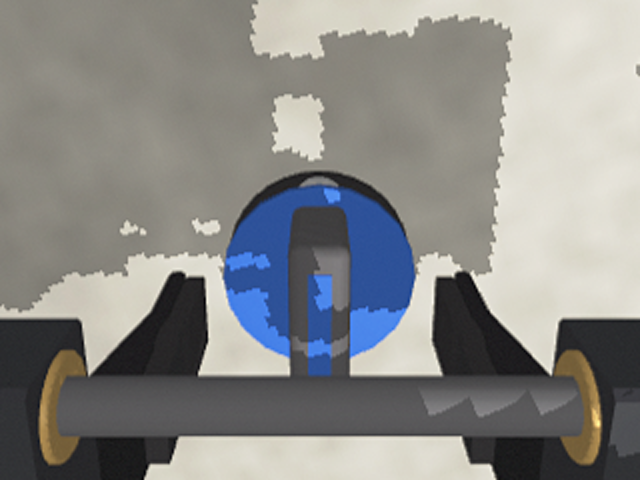

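```bash
python3 - <<'E'
from h import *
d=ctrl.read_camera("wrist"); f,K,T=cams("wrist",d)
print(ray((319.5,274),.018,K,T), proj([[.464,-.265,.018]],K,T))
E
```

```text
[[ 0.46630603 -0.26679894  0.018     ]] [[318.00885225 278.11193304]]
```

Request:
{"method": "apply_moves", "body": {"plan": [[0,2,5,0,0,0,60],[0,2,10,0,0,0,60],[0,2,14,0,0,0,60],[0,2,14,0,0,0,60],[0,2,14,0,0,0,10]]}}

```text
time_s: 12.07
position: [0.4631, -0.2646, 0.0173]
orientation: [1.81, -2.564, 0.002]
contact_force: [-0.7, 0.8, -0.0]
gripper_width: 0.0577
```

Request:
{"method": "apply_moves", "body": {"plan": [[0,0,0,0,0,0,10],[0,0,0,0,0,0,10],[0,0,0,0,0,0,10],[0,0,0,0,0,0,10],[0,0,0,0,0,0,10]]}}

```text
time_s: 12.48
position: [0.4635, -0.2648, 0.0177]
orientation: [1.811, -2.565, 0.003]
contact_force: [-0.4, 0.5, -0.1]
gripper_width: 0.0281
```

Request:
{"method": "apply_moves", "body": {"plan": [[0,0,0,0,0,0,10],[0,0,0,0,0,0,10],[0,0,0,0,0,0,10],[0,0,0,0,0,0,10]]}}

```text
time_s: 12.82
position: [0.4634, -0.2648, 0.0177]
orientation: [1.811, -2.565, 0.003]
contact_force: [0.0, 0.3, 0.6]
gripper_width: 0.0154
```

```bash
python3 go.py 0.464 -0.265 .018 -109.5; python3 pic.py scene 110 110 200 150 4 s11.png
```

```text
t 12.82 pos [ 0.4634 -0.2648  0.0177] w 15.4 F [0.  0.3 0.6] q [-0.73  0.71  1.8  -0.    0.63  1.19]
shift [ 0.  -0.6 -0.3] turn [-0.02 -0.17 -0.05] rows 0.0
```

View pics/s11.png

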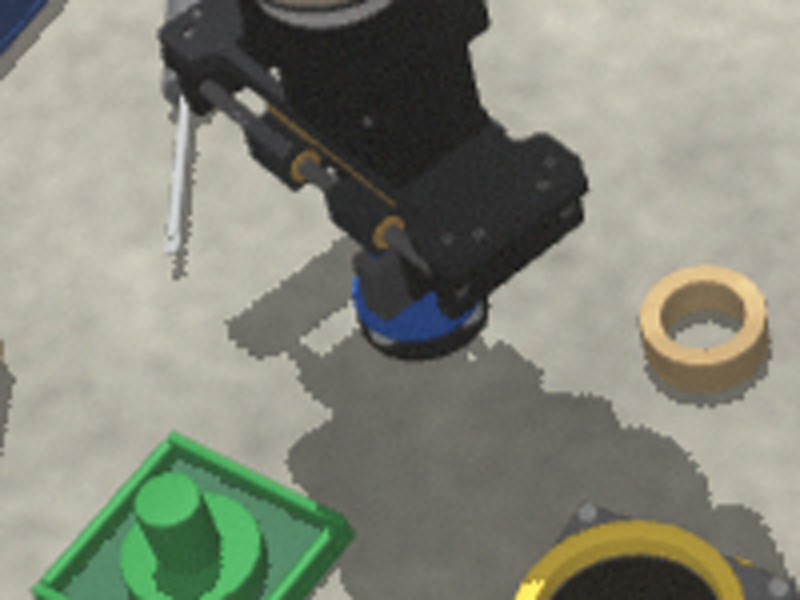

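Request:
{"method": "apply_moves", "body": {"plan": [[0,0,-5,0,0,0,10],[0,0,-30,0,0,0,10],[0,0,-65,0,0,0,10],[0,0,-100,0,0,0,10],[0,0,-115,0,0,0,10]], "force": 35}}

```text
time_s: 13.28
position: [0.4649, -0.2655, 0.1363]
orientation: [1.812, -2.565, 0.011]
contact_force: [1.4, -0.3, -2.0]
gripper_width: 0.0157
```

```bash
python3 go.py 0.615 0.0912 .135 -109.5
```

```text
t 13.28 pos [ 0.4649 -0.2655  0.1363] w 15.7 F [ 1.4 -0.3 -2. ] q [-0.73  0.51  1.74 -0.    0.89  1.19]
shift [-386.3  -22.2   -0.5] turn [-0.31 -0.28 -0.04] rows 9.3
```

Request:
{"method": "apply_moves", "body": {"plan": [[-20,-1,0,0,0,0,10],[-56,-3,0,0,0,0,10],[-94,-5,0,0,0,0,10],[-132,-7,0,0,0,0,10],[-170,-9,0,0,0,0,10]]}}

```text
time_s: 13.7
position: [0.5286, -0.1056, 0.1321]
orientation: [1.809, -2.565, 0.002]
contact_force: [1.0, -0.2, -3.1]
gripper_width: 0.0158
```

Request:
{"method": "apply_moves", "body": {"plan": [[-40,-2,0,0,0,0,10],[-80,-5,0,0,0,0,10],[-120,-7,0,0,0,0,10],[-160,-9,0,0,0,0,10],[-195,-11,0,0,0,0,10]]}}

```text
time_s: 14.12
position: [0.6043, 0.0755, 0.1313]
orientation: [1.811, -2.563, 0.001]
contact_force: [1.0, -0.3, -2.6]
gripper_width: 0.0155
```

Request:
{"method": "apply_moves", "body": {"plan": [[-15,-1,0,0,0,0,10],[-20,-2,10,0,0,0,10],[-20,-2,30,0,0,0,10],[-20,-2,45,0,0,0,10],[-20,-2,45,0,0,0,10]]}}

```text
time_s: 14.53
position: [0.6089, 0.0897, 0.0823]
orientation: [1.805, -2.558, -0.005]
contact_force: [-1.3, -0.2, -3.8]
gripper_width: 0.0158
```

```bash
python3 go.py 0.615 0.0912 .046 -109.5;  python3 pic.py wrist 160 140 320 240 2 w12.png; python3 pic.py scene 290 200 200 150 4 s12.png
```

```text
t 14.53 pos [0.6089 0.0897 0.0823] w 15.8 F [-1.3 -0.2 -3.8] q [-0.03  0.68  1.55 -0.    0.92  1.88]
shift [-3.8 -5.6 36.3] turn [ 0.5  -0.38 -0.09] rows 0.9
```

View pics/w12.png

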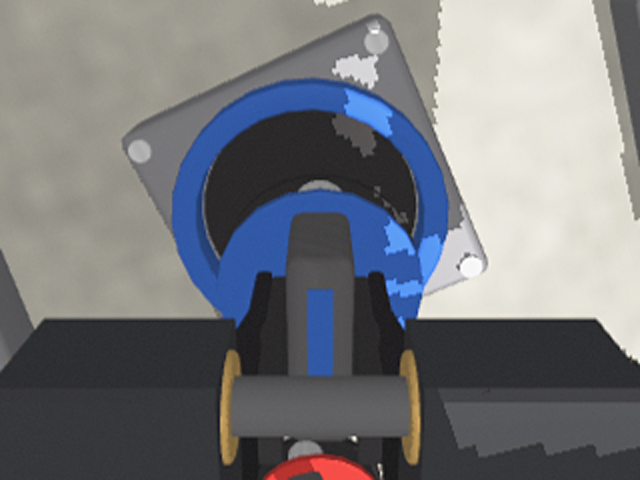

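View pics/s12.png

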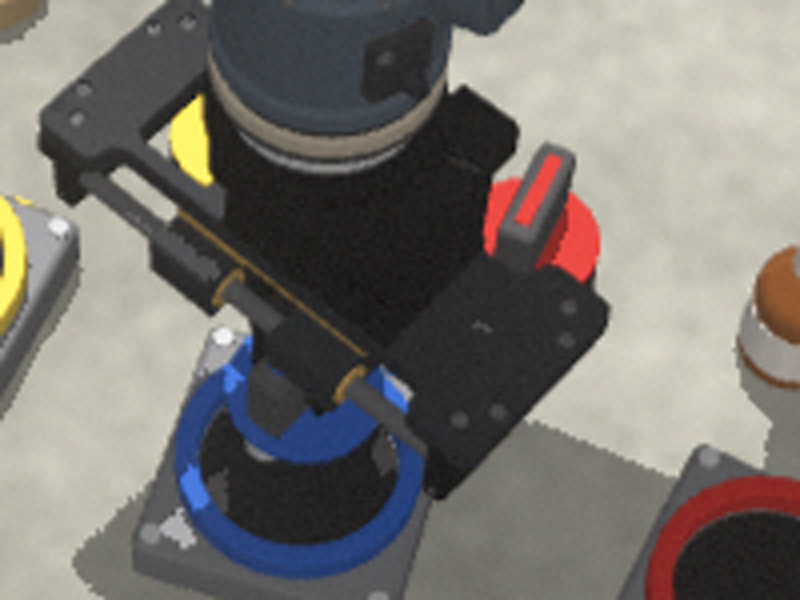

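Request:
{"method": "apply_moves", "body": {"plan": [[-3,-4,5,0,0,0,10],[-3,-4,10,0,0,0,10],[-3,-4,12,0,0,0,10],[-3,-4,12,0,0,0,10],[-3,-4,12,0,0,0,10]]}}

```text
time_s: 15.05
position: [0.6177, 0.0922, 0.0746]
orientation: [1.811, -2.565, 0.003]
contact_force: [0.7, 0.7, -2.9]
gripper_width: 0.0159
```

```bash
python3 go.py 0.615 0.0912 .046 -109.5;  python3 - <<'E'
from h import *
d=ctrl.read_camera("wrist"); f,K,T=cams("wrist",d)
p=proj(circ(.615,.0912,.042,.039),K,T); g=np.ascontiguousarray(f[:,:,::-1])
for u,v in p: cv2.circle(g,(int(round(u)),int(round(v))),1,(255,0,255),-1)
cv2.imwrite("pics/w13.png",cv2.resize(g[140:380,160:480],None,fx=2,fy=2))
E
```

```text
t 15.05 pos [0.6177 0.0922 0.0746] w 15.9 F [ 0.7  0.7 -2.9] q [-0.03  0.7   1.54 -0.    0.9   1.89]
shift [ 1.8  2.2 28.6] turn [-0.02 -0.17 -0.05] rows 0.7
```

View pics/w13.png

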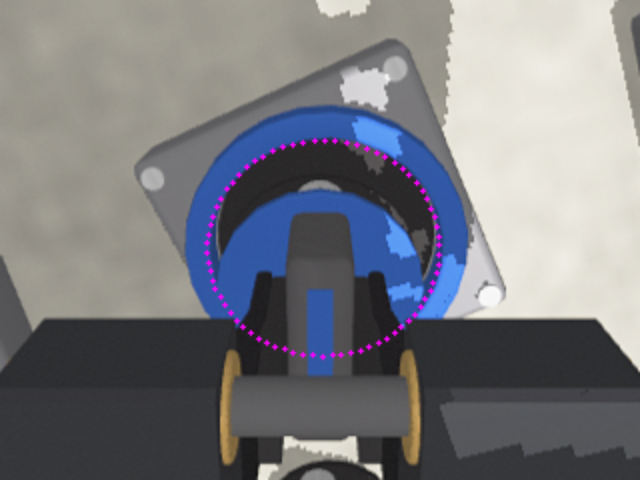

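Request:
{"method": "apply_moves", "body": {"plan": [[1,2,6,0,0,0,10],[1,2,13,0,0,0,10],[1,2,20,0,0,0,10],[1,2,26,0,0,0,10],[1,2,26,0,0,0,10]]}}

```text
time_s: 15.52
position: [0.6141, 0.092, 0.0465]
orientation: [1.809, -2.562, -0.0]
contact_force: [-0.0, -0.2, -2.8]
gripper_width: 0.0161
```

Request:
{"method": "apply_moves", "body": {"plan": [[0,0,1,0,0,0,10],[0,0,2,0,0,0,10],[0,0,2,0,0,0,10],[0,0,2,0,0,0,10]]}}

```text
time_s: 15.85
position: [0.6158, 0.092, 0.0467]
orientation: [1.811, -2.565, 0.004]
contact_force: [-0.1, -0.1, -3.1]
gripper_width: 0.0159
```

Still weight hanging; 1 mm steps down.

Request:
{"method": "apply_moves", "body": {"plan": [[0,0,1,0,0,0,10],[0,0,1,0,0,0,10],[0,0,1,0,0,0,10]]}}

```text
time_s: 16.1
position: [0.6159, 0.092, 0.0458]
orientation: [1.811, -2.565, 0.004]
contact_force: [0.2, -0.1, -2.9]
gripper_width: 0.0161
```

Request:
{"method": "apply_moves", "body": {"plan": [[0,0,1,0,0,0,10],[0,0,1,0,0,0,10],[0,0,1,0,0,0,10]]}}

```text
time_s: 16.35
position: [0.6159, 0.0919, 0.0457]
orientation: [1.811, -2.565, 0.004]
contact_force: [-0.5, 0.0, 5.5]
gripper_width: 0.0159
```

Contact. Release and retreat.

Request:
{"method": "apply_moves", "body": {"plan": [[0,0,0,0,0,0,60],[0,0,0,0,0,0,60],[0,0,0,0,0,0,60],[0,0,0,0,0,0,60],[0,0,0,0,0,0,60]]}}

```text
time_s: 16.77
position: [0.6155, 0.092, 0.0443]
orientation: [1.811, -2.564, 0.003]
contact_force: [1.0, 0.4, -0.3]
gripper_width: 0.0412
```

Request:
{"method": "apply_moves", "body": {"plan": [[0,0,-10,0,0,0,60],[0,0,-30,0,0,0,60],[0,0,-55,0,0,0,87],[0,0,-80,0,0,0,87],[0,0,-80,0,0,0,87]]}}

```text
time_s: 17.18
position: [0.6196, 0.0923, 0.1303]
orientation: [-1.808, 2.561, -0.013]
contact_force: [0.4, 0.3, 0.3]
gripper_width: 0.0727
```

```bash
python3 go.py 0.474 0.0075 .11 -83;  python3 pic.py wrist 0 0 640 480 1 w14.png
```

```text
t 17.18 pos [0.6196 0.0923 0.1303] w 72.7 F [0.4 0.3 0.3] q [-0.03  0.62  1.51 -0.    1.    1.88]
shift [128.6 109.   19.1] turn [ -0.6   -0.12 -26.54] rows 4.1
```

View pics/w14.png

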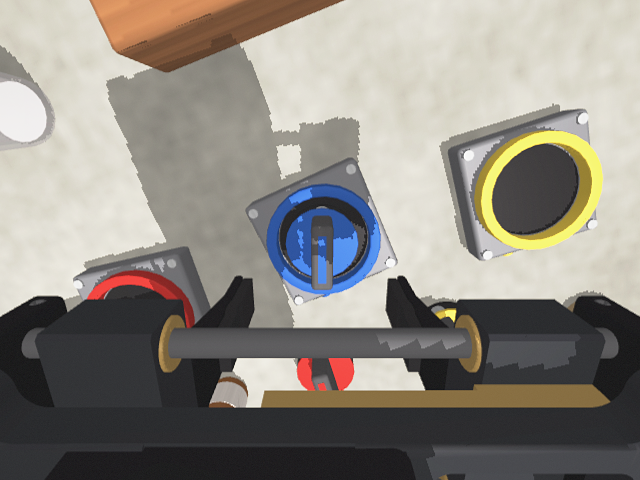

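Request:
{"method": "apply_moves", "body": {"plan": [[30,26,0,0,0,-6.5,87],[60,51,5,0,0,-13,87],[90,76,10,0,0,-19.5,87],[118,100,15,-0.5,0,-26,87],[129,109,19,-0.5,0,-26.5,87]]}}

```text
time_s: 17.65
position: [0.463, 0.0067, 0.1048]
orientation: [2.346, -2.071, -0.021]
contact_force: [-1.1, 0.1, -0.1]
gripper_width: 0.0867
```

Request:
{"method": "apply_moves", "body": {"plan": [[0,0,0,0,0,0,87],[0,0,0,0,0,0,87],[0,0,0,0,0,0,87]]}}

```text
time_s: 17.9
position: [0.4712, 0.007, 0.1059]
orientation: [2.347, -2.079, -0.006]
contact_force: [-0.3, -0.9, 0.8]
gripper_width: 0.087
```

```bash
python3 go.py 0.474 0.0075 .03 -83;  python3 pic.py wrist 0 0 640 480 1 w15.png
```

```text
t 17.9 pos [0.4712 0.007  0.1059] w 87.0 F [-0.3 -0.9  0.8] q [-0.22  0.5   1.91 -0.01  0.74  1.23]
shift [-0.2 -3.4 75.9] turn [ 0.44 -0.07 -0.08] rows 1.8
```

View pics/w15.png

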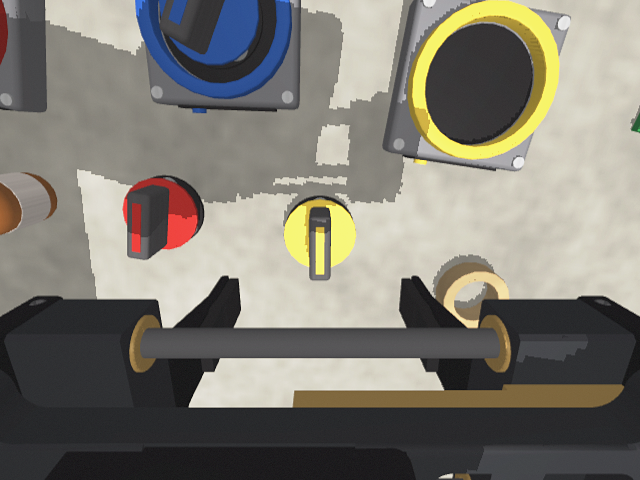

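Request:
{"method": "apply_moves", "body": {"plan": [[0,-3,25,0,0,0,70],[0,-3,50,0,0,0,60],[0,-3,70,0,0,0,60],[0,-3,75,0,0,0,60],[0,-3,75,0,0,0,60]]}}

```text
time_s: 18.37
position: [0.4721, 0.0078, 0.0296]
orientation: [2.346, -2.076, -0.012]
contact_force: [-0.0, -0.2, -0.4]
gripper_width: 0.0638
```

Request:
{"method": "apply_moves", "body": {"plan": [[0,0,0,0,0,0,60],[0,0,0,0,0,0,60]]}}

```text
time_s: 18.53
position: [0.4732, 0.0073, 0.0317]
orientation: [2.348, -2.078, -0.006]
contact_force: [-0.9, 0.2, 0.4]
gripper_width: 0.0606
```

```bash
python3 go.py 0.474 0.0075 .018 -83;  python3 pic.py wrist 160 140 320 240 2 w16.png
```

```text
t 18.53 pos [0.4732 0.0073 0.0317] w 60.6 F [-0.9  0.2  0.4] q [-0.22  0.65  1.94 -0.01  0.56  1.24]
shift [-0.1 -0.9 13.7] turn [ 0.41 -0.09 -0.02] rows 0.3
```

View pics/w16.png

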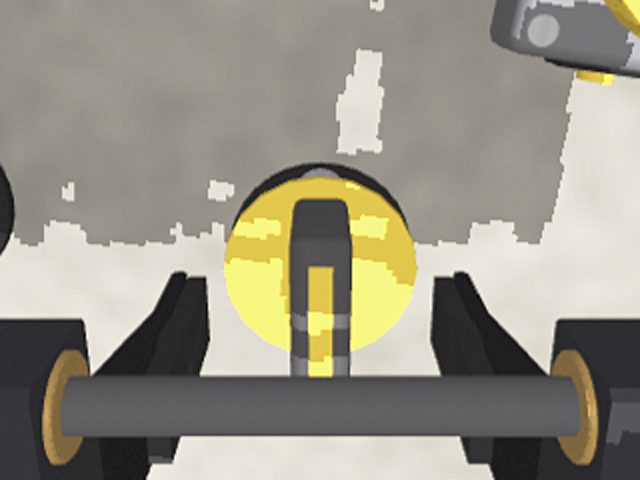

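Request:
{"method": "apply_moves", "body": {"plan": [[0,-2,5,0.4,0,0,60],[0,-2,10,0.4,0,0,60],[0,-2,14,0.4,0,0,60],[0,-2,14,0.4,0,0,60],[0,-2,14,0.4,0,0,10]]}}

```text
time_s: 19.0
position: [0.4735, 0.0075, 0.0165]
orientation: [2.35, -2.081, -0.003]
contact_force: [-0.0, -0.6, -0.7]
gripper_width: 0.0576
```

Request:
{"method": "apply_moves", "body": {"plan": [[0,0,0,0,0,0,10],[0,0,0,0,0,0,10],[0,0,0,0,0,0,10],[0,0,0,0,0,0,10],[0,0,0,0,0,0,10]]}}

```text
time_s: 19.42
position: [0.474, 0.0075, 0.0169]
orientation: [2.35, -2.081, -0.001]
contact_force: [-0.1, -0.4, 0.4]
gripper_width: 0.028
```

Request:
{"method": "apply_moves", "body": {"plan": [[0,0,0,0,0,0,10],[0,0,0,0,0,0,10],[0,0,0,0,0,0,10],[0,0,0,0,0,0,10]]}}

```text
time_s: 19.75
position: [0.4739, 0.0075, 0.0168]
orientation: [2.35, -2.081, -0.001]
contact_force: [-0.5, 0.2, 0.2]
gripper_width: 0.0158
```

Request:
{"method": "apply_moves", "body": {"plan": [[0,0,-5,0,0,0,10],[0,0,-30,0,0,0,10],[0,0,-65,0,0,0,10],[0,0,-100,0,0,0,10],[0,0,-115,0,0,0,10]]}}

```text
time_s: 20.17
position: [0.4756, 0.0074, 0.1354]
orientation: [-2.352, 2.082, -0.006]
contact_force: [0.3, -0.2, -1.9]
gripper_width: 0.0158
```

```bash
python3 go.py 0.5957 -0.0862 .13 -83;  python3 pic.py wrist 160 140 320 240 2 w17.png
```

```text
t 20.17 pos [0.4756 0.0074 0.1354] w 15.8 F [ 0.3 -0.2 -1.9] q [-0.22  0.45  1.88 -0.    0.81  1.23]
shift [ 107.5 -107.8    5.9] turn [-0.15 -0.14 -0.04] rows 3.7
```

View pics/w17.png

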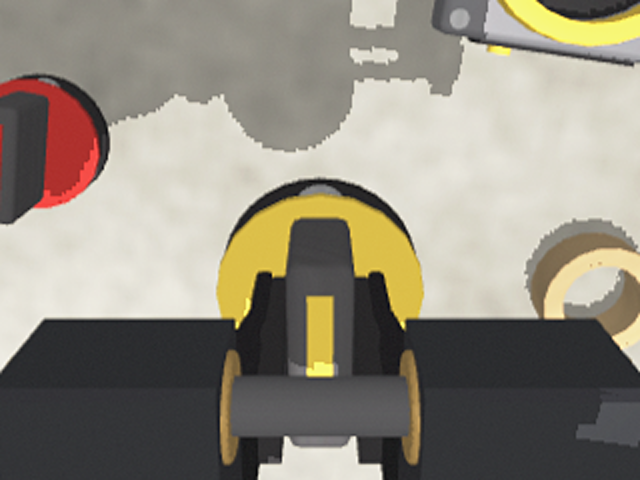

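Request:
{"method": "apply_moves", "body": {"plan": [[20,-20,0,0,0,0,10],[45,-45,2,0,0,0,10],[72,-72,4,0,0,0,10],[97,-97,6,0,0,0,10],[108,-108,6,0,0,0,10]]}}

```text
time_s: 20.63
position: [0.5981, -0.0899, 0.1247]
orientation: [2.349, -2.084, 0.005]
contact_force: [0.0, -0.6, -2.2]
gripper_width: 0.0159
```

Request:
{"method": "apply_moves", "body": {"plan": [[0,0,10,0,0,0,10],[0,0,30,0,0,0,10],[0,0,50,0,0,0,10],[0,0,55,0,0,0,10],[0,0,55,0,0,0,10]]}}

```text
time_s: 21.05
position: [0.5906, -0.085, 0.0677]
orientation: [2.348, -2.079, -0.014]
contact_force: [-0.3, 0.2, -1.6]
gripper_width: 0.0158
```

Request:
{"method": "apply_moves", "body": {"plan": [[0,0,0,0,0,0,10],[0,0,0,0,0,0,10]]}}

```text
time_s: 21.22
position: [0.5945, -0.0864, 0.0713]
orientation: [2.351, -2.081, -0.0]
contact_force: [-0.1, 0.4, -2.6]
gripper_width: 0.0155
```

```bash
python3 go.py 0.5957 -0.0862 .045 -83;  cat > ov.py <<'E'
from h import *
import sys
x,y,o=float(sys.argv[1]),float(sys.argv[2]),sys.argv[3]
f,K,T=cams("wrist")
g=np.ascontiguousarray(f[:,:,::-1])
for u,v in proj(circ(x,y,.042,.039),K,T): cv2.circle(g,(int(round(u)),int(round(v))),1,(255,0,255),-1)
cv2.imwrite("pics/"+o,cv2.resize(g[140:380,160:480],None,fx=2,fy=2))
E
python3 ov.py .5957 -.0862 w18.png
```

```text
t 21.22 pos [ 0.5945 -0.0864  0.0713] w 15.5 F [-0.1  0.4 -2.6] q [-0.33  0.68  1.61 -0.    0.86  1.12]
shift [-0.  -1.2 26.3] turn [ 0.08 -0.07 -0.03] rows 0.6
```

View pics/w18.png

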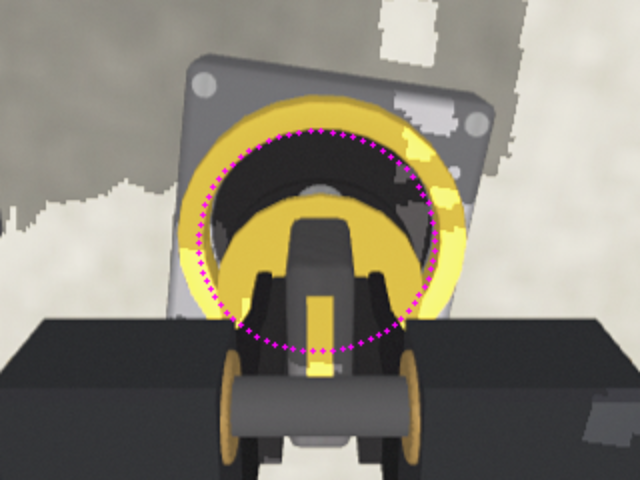

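Request:
{"method": "apply_moves", "body": {"plan": [[1,-1,6,0,0,0,10],[1,-1,13,0,0,0,10],[1,-1,20,0,0,0,10],[1,-1,24,0,0,0,10],[1,-1,24,0,0,0,10]]}}

```text
time_s: 21.68
position: [0.5945, -0.0873, 0.0453]
orientation: [2.349, -2.081, -0.005]
contact_force: [-0.6, 0.9, -2.1]
gripper_width: 0.0155
```

Request:
{"method": "apply_moves", "body": {"plan": [[0,0,1,0,0,0,10],[0,0,1,0,0,0,10],[0,0,1,0,0,0,10]]}}

```text
time_s: 21.93
position: [0.5954, -0.0875, 0.0457]
orientation: [2.35, -2.081, -0.002]
contact_force: [0.7, -0.6, -1.6]
gripper_width: 0.0159
```

Request:
{"method": "apply_moves", "body": {"plan": [[0,0,1,0,0,0,10],[0,0,1,0,0,0,10],[0,0,1,0,0,0,10]]}}

```text
time_s: 22.18
position: [0.5956, -0.0876, 0.0449]
orientation: [2.35, -2.081, -0.0]
contact_force: [-0.6, -0.1, -1.5]
gripper_width: 0.0161
```

Request:
{"method": "apply_moves", "body": {"plan": [[0,0,1,0,0,0,10],[0,0,1,0,0,0,10],[0,0,1,0,0,0,10]]}}

```text
time_s: 22.43
position: [0.5957, -0.0876, 0.0449]
orientation: [2.351, -2.081, -0.0]
contact_force: [-1.5, 0.5, 5.5]
gripper_width: 0.0156
```

Contact; release, and retreat towards the red rotor (biased 18 mm to −y, away from the bottle).

Request:
{"method": "apply_moves", "body": {"plan": [[0,0,0,0,0,0,60],[0,0,0,0,0,0,60],[0,0,0,0,0,0,60],[0,0,0,0,0,0,60],[0,0,0,0,0,0,60]]}}

```text
time_s: 22.85
position: [0.5952, -0.0875, 0.0435]
orientation: [2.35, -2.081, -0.002]
contact_force: [-0.6, 0.0, 0.6]
gripper_width: 0.0408
```

Request:
{"method": "apply_moves", "body": {"plan": [[0,0,-10,0,0,0,60],[0,0,-35,0,0,0,60],[0,0,-65,0,0,0,87],[0,0,-90,0,0,0,87],[0,0,-90,0,0,0,87]]}}

```text
time_s: 23.27
position: [0.5994, -0.0885, 0.1397]
orientation: [-2.351, 2.081, -0.015]
contact_force: [1.2, -0.6, 0.1]
gripper_width: 0.0721
```

```bash
python3 go.py 0.476 0.120 .13 -94;  python3 pic.py wrist 0 0 640 480 1 w19.png
```

```text
t 23.27 pos [ 0.5994 -0.0885  0.1397] w 72.1 F [ 1.2 -0.6  0.1] q [-0.33  0.58  1.56 -0.    0.99  1.12]
shift [-222.    97.3    7.6] turn [-0.48 -0.28 10.96] rows 5.8
```

View pics/w19.png

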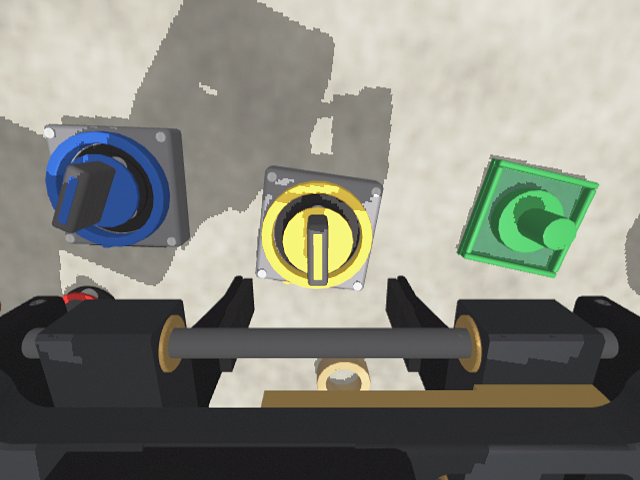

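Request:
{"method": "apply_moves", "body": {"plan": [[-36,16,0,0,0,3,87],[-72,32,2,0,0,6,87],[-108,48,4,0,0,9,87],[-144,63,5,-0.3,0,11,87],[-180,79,6,-0.3,0,11,87]]}}

```text
time_s: 23.73
position: [0.4935, 0.0829, 0.1269]
orientation: [2.134, -2.295, -0.009]
contact_force: [0.9, 0.7, 0.7]
gripper_width: 0.0872
```

```bash
python3 go.py 0.476 0.120 .13 -94.2
```

```text
t 23.73 pos [0.4935 0.0829 0.1269] w 87.2 F [0.9 0.7 0.7] q [-0.06  0.49  1.82 -0.    0.84  1.59]
shift [-35.7  20.2  -3. ] turn [ 0.54 -0.1   0.02] rows 1.0
```

Request:
{"method": "apply_moves", "body": {"plan": [[-20,10,0,0.4,0,0,87],[-34,18,0,0.4,0,0,87],[-34,18,0,0.4,0,0,87],[-34,18,0,0.4,0,0,87],[-34,18,0,0.4,0,0,87]]}}

```text
time_s: 24.15
position: [0.4802, 0.1164, 0.1275]
orientation: [2.14, -2.297, 0.002]
contact_force: [-0.1, 0.3, 0.3]
gripper_width: 0.0872
```

```bash
python3 go.py 0.476 0.120 .06 -94.2;  python3 pic.py wrist 0 0 640 480 1 w20.png;  python3 pic.py scene 380 160 200 150 4 s20.png; python3 - <<'E'
from h import *
f,K,T=cams("scene"); fw,Kw,Tw=cams("wrist")
# bottle axis check: project top/bottom in both
for z in(0,.08): print(z,proj([[.4727,.2495,z]],K,T).round(1),proj([[.4727,.2495,z]],Kw,Tw).round(1))
E
```

```text
t 24.15 pos [0.4802 0.1164 0.1275] w 87.2 F [-0.1  0.3  0.3] q [ 0.01  0.48  1.84 -0.    0.82  1.66]
shift [-3.4  4.4 67.5] turn [ 0.03 -0.12  0.15] rows 1.6
0 [[485.4 286.5]] [[179.6 242.1]]
0.08 [[495.6 261. ]] [[135.9 277.4]]
```

View pics/w20.png

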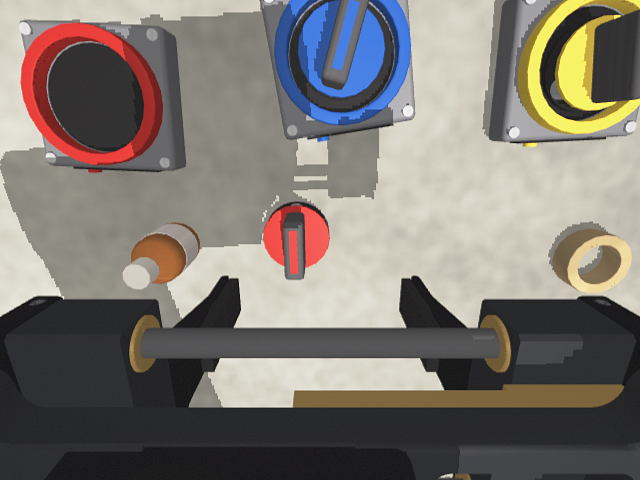

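View pics/s20.png

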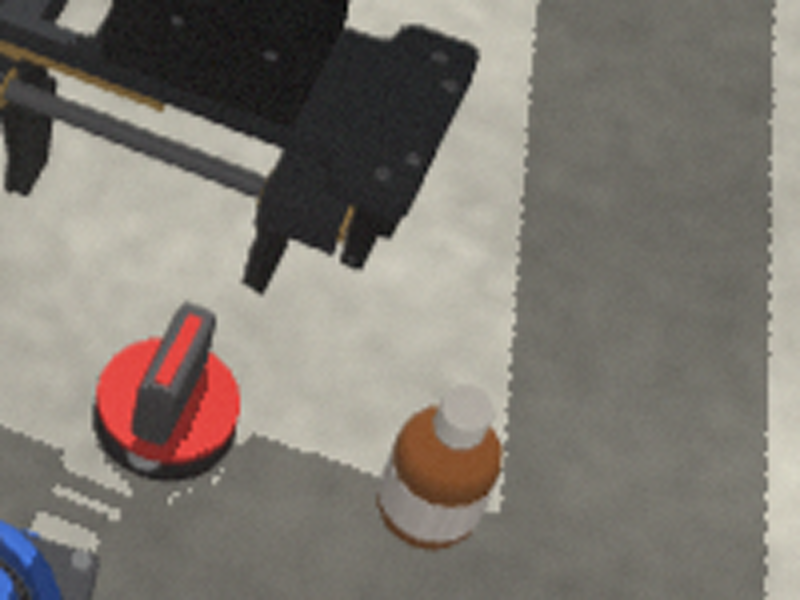

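Request:
{"method": "apply_moves", "body": {"plan": [[-3,4,25,0,0,0,87],[-3,4,50,0,0,0,87],[-3,4,67,0,0,0,87],[-3,4,67,0,0,0,87],[-3,4,67,0,0,0,87]]}}

```text
time_s: 24.77
position: [0.4757, 0.1195, 0.0602]
orientation: [2.138, -2.297, -0.001]
contact_force: [-1.1, 0.0, 0.4]
gripper_width: 0.0867
```

```bash
python3 go.py 0.476 0.120 .018 -94.2;  python3 pic.py wrist 0 0 640 480 1 w21.png;  python3 pic.py scene 380 160 200 150 4 s21.png
```

```text
t 24.77 pos [0.4757 0.1195 0.0602] w 86.7 F [-1.1  0.   0.4] q [ 0.02  0.6   1.89 -0.    0.65  1.66]
shift [-0.6 -0.4 42.2] turn [ 0.14 -0.11  0.08] rows 1.0
```

View pics/w21.png

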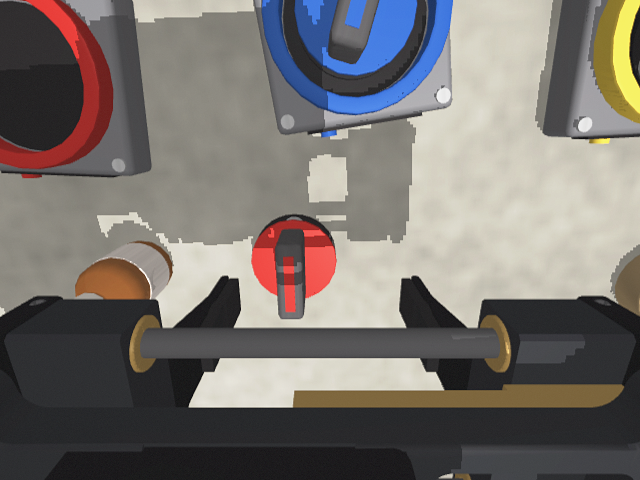

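View pics/s21.png

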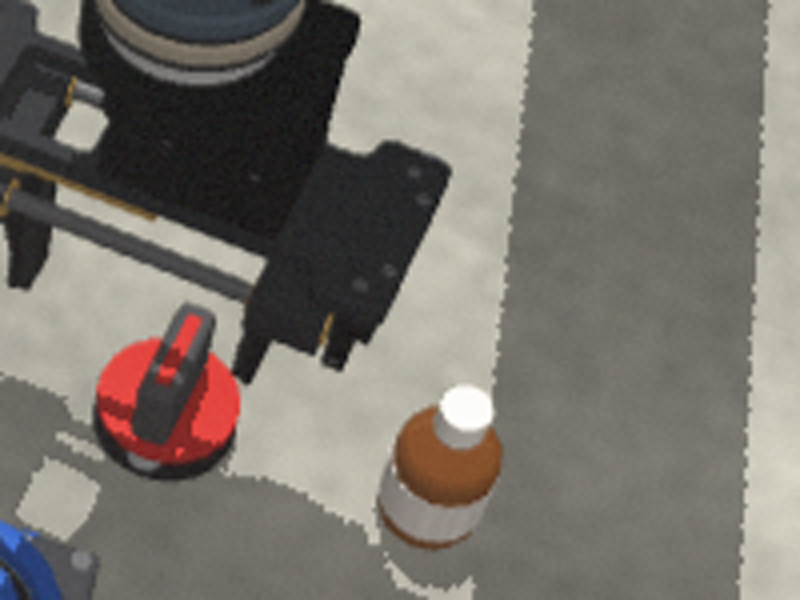

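Request:
{"method": "apply_moves", "body": {"plan": [[0,0,8,0,0,0,87],[0,0,16,0,0,0,87],[0,0,24,0,0,0,87],[0,0,28,0,0,0,87],[0,0,28,0,0,0,87]]}}

```text
time_s: 25.28
position: [0.4751, 0.12, 0.0317]
orientation: [2.139, -2.296, -0.001]
contact_force: [0.0, -0.6, 0.0]
gripper_width: 0.087
```

```bash
python3 go.py 0.476 0.120 .018 -94.2;  python3 pic.py scene 380 160 200 150 4 s22.png;python3 pic.py top 160 180 200 150 4 t22.png
```

```text
t 25.28 pos [0.4751 0.12   0.0317] w 87.0 F [ 0.  -0.6  0. ] q [ 0.02  0.66  1.9  -0.    0.58  1.66]
shift [-0.1 -0.9 13.7] turn [ 0.15 -0.11  0.15] rows 0.3
```

View pics/s22.png

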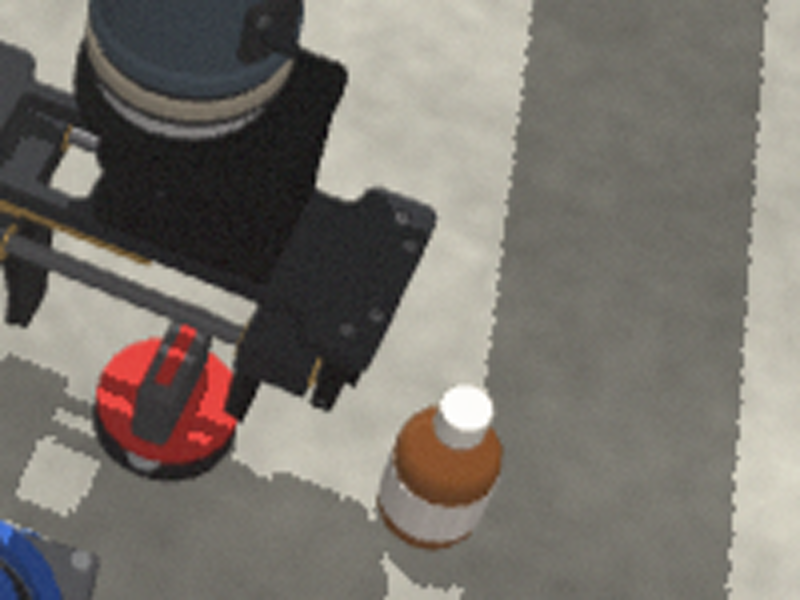

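View pics/t22.png

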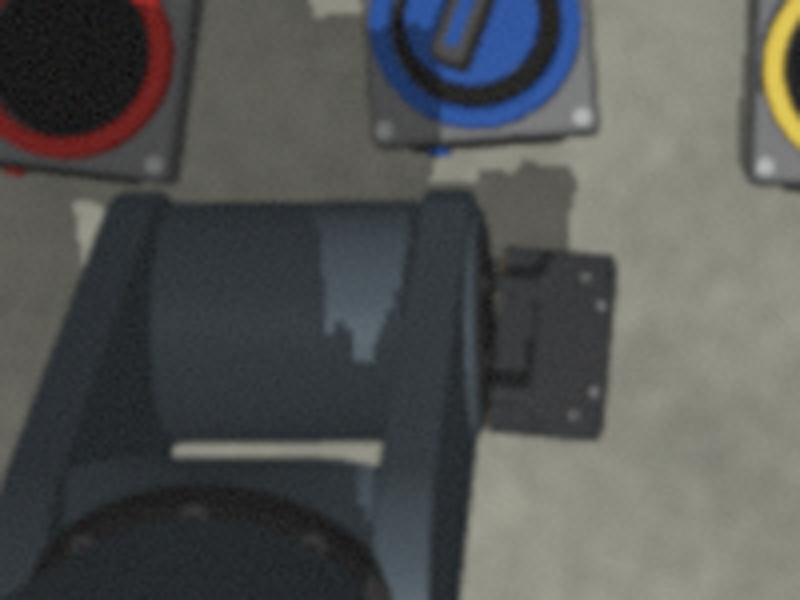

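Request:
{"method": "apply_moves", "body": {"plan": [[0,-1,5,0,0,0,87],[0,-1,10,0,0,0,87],[0,-1,14,0,0,0,87],[0,-1,14,0,0,0,87],[0,-1,14,0,0,0,60]], "force": 15}}

```text
time_s: 25.8
position: [0.4766, 0.1199, 0.0184]
orientation: [2.14, -2.297, 0.0]
contact_force: [0.4, 0.4, 0.6]
gripper_width: 0.0848
```

Request:
{"method": "apply_moves", "body": {"plan": [[0,0,0,0,0,0,10],[0,0,0,0,0,0,10],[0,0,0,0,0,0,10],[0,0,0,0,0,0,10],[0,0,0,0,0,0,10]]}}

```text
time_s: 26.22
position: [0.477, 0.1199, 0.0189]
orientation: [2.141, -2.298, 0.002]
contact_force: [0.4, -0.4, 0.7]
gripper_width: 0.0548
```

Request:
{"method": "apply_moves", "body": {"plan": [[0,0,0,0,0,0,10],[0,0,0,0,0,0,10],[0,0,0,0,0,0,10],[0,0,0,0,0,0,10],[0,0,0,0,0,0,10]]}}

```text
time_s: 26.63
position: [0.4771, 0.1201, 0.0189]
orientation: [2.141, -2.298, 0.001]
contact_force: [0.2, 2.3, 0.8]
gripper_width: 0.0214
```

Request:
{"method": "apply_moves", "body": {"plan": [[0,0,0,0,0,0,10],[0,0,0,0,0,0,10],[0,0,0,0,0,0,10],[0,0,0,0,0,0,10]]}}

```text
time_s: 26.97
position: [0.477, 0.12, 0.0189]
orientation: [2.141, -2.298, 0.001]
contact_force: [-0.6, 2.1, 2.1]
gripper_width: 0.0159
```

```bash
python3 go.py 0.476 0.120 .018 -94.2;  python3 pic.py scene 380 160 200 150 4 s23.png;python3 pic.py wrist 160 140 320 240 2 w23.png
```

```text
t 26.97 pos [0.477  0.12   0.0189] w 15.9 F [-0.6  2.1  2.1] q [ 0.02  0.68  1.91 -0.    0.55  1.66]
shift [0.1 1.  0.9] turn [ 0.01 -0.09  0.14] rows 0.0
```

View pics/s23.png

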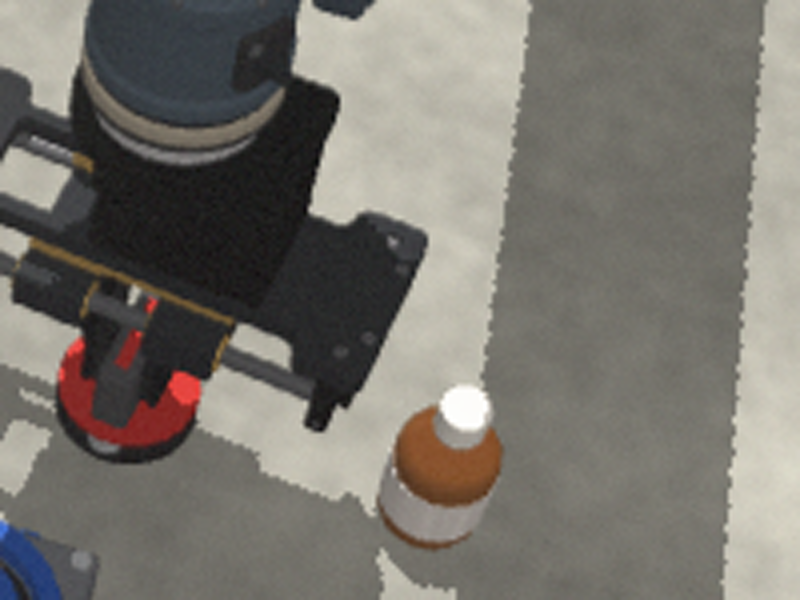

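View pics/w23.png

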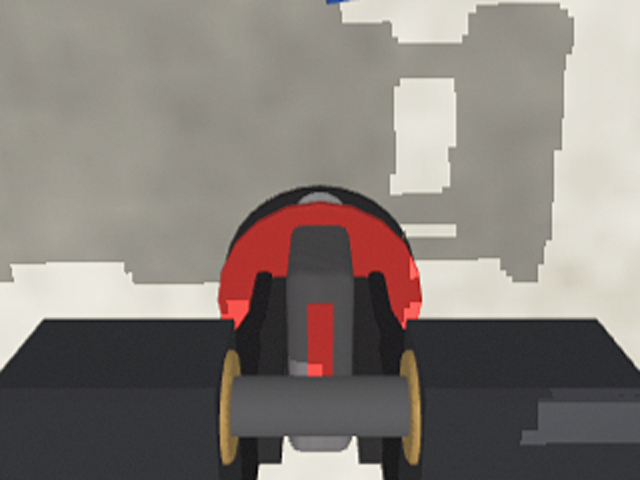

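Request:
{"method": "apply_moves", "body": {"plan": [[0,0,0,0,0,0,10],[0,0,-8,0,0,0,10],[0,0,-40,0,0,0,10],[0,0,-80,0,0,0,10],[0,0,-115,0,0,0,10]], "force": 35}}

```text
time_s: 27.48
position: [0.4757, 0.1195, 0.1347]
orientation: [2.139, -2.295, -0.001]
contact_force: [1.4, 0.0, -1.9]
gripper_width: 0.0159
```

Request:
{"method": "apply_moves", "body": {"plan": [[0,0,0,0,0,0,10],[0,0,0,0,0,0,10]]}}

```text
time_s: 27.65
position: [0.478, 0.1198, 0.1357]
orientation: [-2.141, 2.297, -0.007]
contact_force: [-0.9, 0.4, -1.7]
gripper_width: 0.0155
```

```bash
python3 go.py 0.600 0.276 .135 -94.2
```

```text
t 27.65 pos [0.478  0.1198 0.1357] w 15.5 F [-0.9  0.4 -1.7] q [ 0.02  0.47  1.84 -0.    0.84  1.66]
shift [-164.4 -110.7    0.8] turn [-0.23 -0.12  0.17] rows 4.8
```

Request:
{"method": "apply_moves", "body": {"plan": [[-20,-40,0,0,0,0,10],[-50,-65,0,0,0,0,10],[-85,-85,0,0,0,0,10],[-120,-100,0,0,0,0,10],[-150,-110,0,0,0,0,10]]}}

```text
time_s: 28.07
position: [0.5976, 0.2631, 0.1307]
orientation: [2.138, -2.296, -0.001]
contact_force: [0.6, -1.1, -1.7]
gripper_width: 0.0157
```

Request:
{"method": "apply_moves", "body": {"plan": [[-14,-1,0,0,0,0,10],[-14,-1,20,0,0,0,10],[-14,-1,45,0,0,0,10],[-14,-1,60,0,0,0,10],[-14,-1,60,0,0,0,10]]}}

```text
time_s: 28.48
position: [0.5936, 0.2738, 0.0671]
orientation: [2.132, -2.288, -0.008]
contact_force: [-1.2, -0.4, -1.9]
gripper_width: 0.0156
```

Request:
{"method": "apply_moves", "body": {"plan": [[0,0,0,0,0,0,10],[0,0,0,0,0,0,10]]}}

```text
time_s: 28.65
position: [0.5991, 0.2753, 0.0732]
orientation: [2.139, -2.297, 0.001]
contact_force: [-0.8, -0.4, -2.1]
gripper_width: 0.016
```

```bash
python3 go.py 0.600 0.276 .047 -94.2; python3 ov.py .5992 .2762 w24.png; python3 pic.py scene 380 220 200 150 4 s24.png
```

```text
t 28.65 pos [0.5991 0.2753 0.0732] w 16.0 F [-0.8 -0.4 -2.1] q [ 0.26  0.74  1.45 -0.    0.96  1.91]
shift [-0.9 -0.9 26.2] turn [ 0.07 -0.13  0.13] rows 0.6
```

View pics/w24.png

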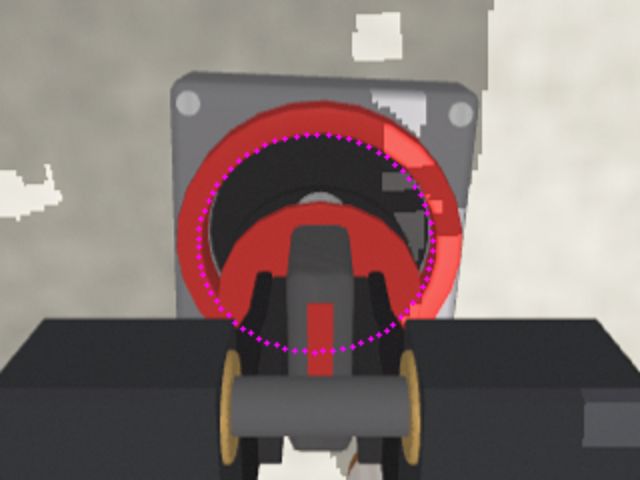

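View pics/s24.png

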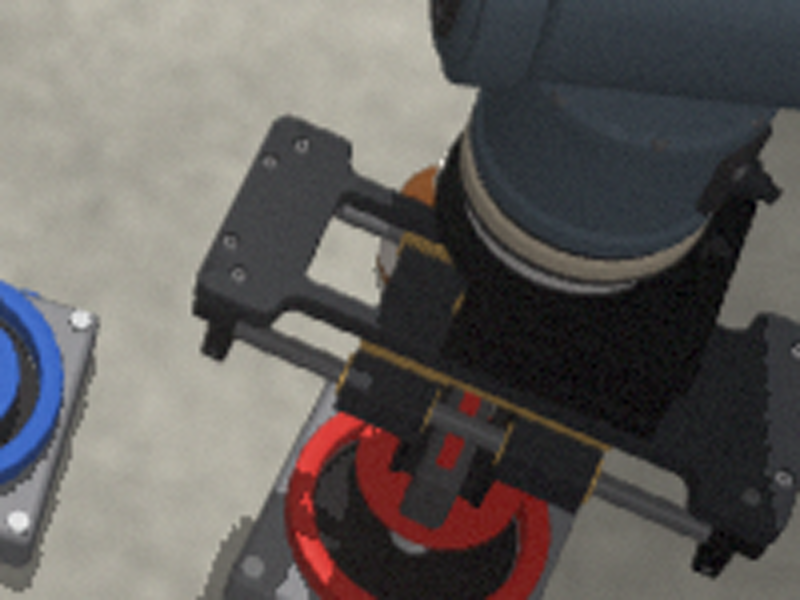

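Request:
{"method": "apply_moves", "body": {"plan": [[1,-3,6,0,0,0,10],[1,-3,13,0,0,0,10],[1,-3,20,0,0,0,10],[1,-3,24,0,0,0,10],[1,-3,24,0,0,0,10]]}}

```text
time_s: 29.17
position: [0.6009, 0.2741, 0.0478]
orientation: [2.138, -2.295, -0.001]
contact_force: [-0.5, 0.0, -1.8]
gripper_width: 0.0156
```

Request:
{"method": "apply_moves", "body": {"plan": [[0,0,1,0,0,0,10],[0,0,1,0,0,0,10],[0,0,1,0,0,0,10]]}}

```text
time_s: 29.42
position: [0.6023, 0.2746, 0.0486]
orientation: [2.141, -2.298, 0.002]
contact_force: [-0.3, 0.4, -1.6]
gripper_width: 0.0156
```

Request:
{"method": "apply_moves", "body": {"plan": [[0,0,1,0,0,0,10],[0,0,1,0,0,0,10],[0,0,1,0,0,0,10]]}}

```text
time_s: 29.67
position: [0.6022, 0.2746, 0.0476]
orientation: [2.141, -2.297, 0.002]
contact_force: [-0.5, -0.1, -3.0]
gripper_width: 0.0158
```

Request:
{"method": "apply_moves", "body": {"plan": [[0,0,1,0,0,0,10],[0,0,1,0,0,0,10],[0,0,1,0,0,0,10]]}}

```text
time_s: 29.92
position: [0.6024, 0.2745, 0.0469]
orientation: [2.141, -2.298, 0.002]
contact_force: [-0.1, -0.9, 2.0]
gripper_width: 0.0159
```

Request:
{"method": "apply_moves", "body": {"plan": [[0,0,0.5,0,0,0,10],[0,0,0.5,0,0,0,10],[0,0,0.5,0,0,0,10]]}}

```text
time_s: 30.17
position: [0.6024, 0.2746, 0.0469]
orientation: [2.141, -2.298, 0.002]
contact_force: [-2.2, -0.7, 5.5]
gripper_width: 0.016
```

Contact on the well floor; release, lift straight up, then back the arm away so the cameras see everything.

Request:
{"method": "apply_moves", "body": {"plan": [[0,0,0,0,0,0,60],[0,0,0,0,0,0,60],[0,0,0,0,0,0,60],[0,0,0,0,0,0,60],[0,0,0,0,0,0,60]]}}

```text
time_s: 30.58
position: [0.6021, 0.2745, 0.0456]
orientation: [2.14, -2.297, 0.001]
contact_force: [0.0, -0.3, -0.1]
gripper_width: 0.0414
```

Request:
{"method": "apply_moves", "body": {"plan": [[0,0,-10,0,0,0,60],[0,0,-35,0,0,0,60],[0,0,-70,0,0,0,60],[0,0,-110,0,0,0,60],[0,0,-150,0,0,0,60]]}}

```text
time_s: 31.0
position: [0.6017, 0.2746, 0.1975]
orientation: [2.14, -2.297, 0.0]
contact_force: [0.4, 0.5, 0.5]
gripper_width: 0.0598
```

```bash
python3 go.py 0.45 0.10 .22 -94;python3 pic.py top 0 0 640 480 1 t25.png; python3 pic.py scene 0 0 640 480 1 s25.png
```

```text
t 31.0 pos [0.6017 0.2746 0.1975] w 59.8 F [0.4 0.5 0.5] q [ 0.26  0.59  1.35 -0.    1.21  1.9 ]
shift [184.9 139.  -21.8] turn [ 0.1  -0.12 -0.05] rows 5.6
```

View pics/t25.png

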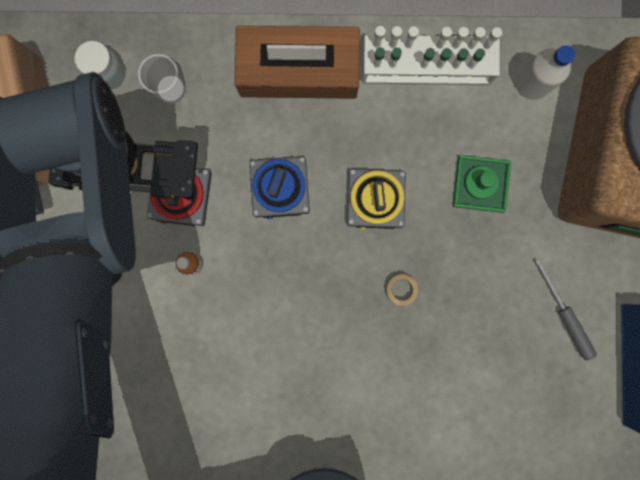

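View pics/s25.png

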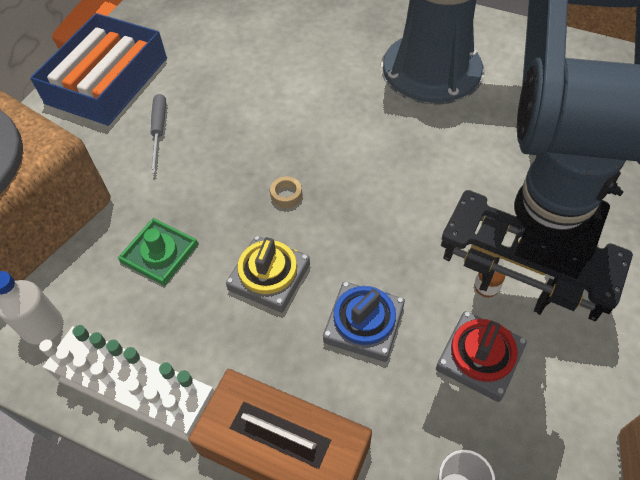

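Request:
{"method": "apply_moves", "body": {"plan": [[36,26,0,0,0,0,60],[72,53,0,0,0,0,60],[108,80,0,0,0,0,60],[145,107,0,0,0,0,60],[180,135,-10,0,0,0,60]]}}

```text
time_s: 31.52
position: [0.464, 0.1164, 0.2027]
orientation: [2.14, -2.295, -0.001]
contact_force: [0.8, -0.6, 1.2]
gripper_width: 0.06
```

Request:
{"method": "apply_moves", "body": {"plan": [[38,0,0,0,0,0,60],[76,0,0,0,0,0,60],[110,0,0,0,0,0,60],[110,0,0,0,0,0,60],[110,0,0,0,0,0,60]]}}

```text
time_s: 31.93
position: [0.4588, 0.0063, 0.2039]
orientation: [2.136, -2.303, 0.002]
contact_force: [0.0, 0.6, 0.3]
gripper_width: 0.06
```

```bash
cat > chk.py <<'E'
from h import *
W={"red":(.5992,.2762),"yellow":(.5957,-.0862),"blue":(.6150,.0912)}
for nm in("top","scene"):
    f,K,T=cams(nm)
    for c,w in W.items():
        m=near(colmask(f,c),proj([[*w,.046]],K,T)[0],60)
        # split: stripe, disc vs rim
        n,l,st,ce=cv2.connectedComponentsWithStats(m,connectivity=4)
        for i in range(1,n):
            if st[i,4]<25: continue
            p=np.argwhere(l==i)[:,::-1].astype(float)
            hc,a=hullc(p); 
            z={True:.042}.get(a>1500 and a/st[i,4]>1.5,.046 if st[i,4]>150 else .082)
            print(nm,c,st[i,4],int(a),"z",z,"off mm",((ray(hc,z,K,T)[0,:2]-w)*1000).round(1))
E
python3 chk.py; python3 pic.py top 140 140 200 80 4 t26.png; python3 pic.py top 330 140 200 80 4 t27.png
```

```text
top red 884 2154 z 0.042 off mm [ 1.3 -1.4]
top red 597 913 z 0.046 off mm [ 0.9 -1.3]
top red 84 73 z 0.082 off mm [ 1.1 -0.4]
top yellow 876 2186 z 0.042 off mm [2.6 0.5]
top yellow 677 938 z 0.046 off mm [ 0.5 -0.8]
top yellow 83 72 z 0.082 off mm [ 1.2 -1. ]
top blue 789 2121 z 0.042 off mm [ 1.8 -0.2]
top blue 598 887 z 0.046 off mm [2.3 1.4]
top blue 65 58 z 0.082 off mm [3.5 1.3]
scene red 2232 3196 z 0.046 off mm [ 5.9 -0.7]
scene red 106 97 z 0.082 off mm [-0.3 -1.7]
scene yellow 84 74 z 0.082 off mm [-1.6 -2.1]
scene yellow 1625 2458 z 0.042 off mm [5.  2.1]
scene blue 1143 2822 z 0.042 off mm [4.2 0.8]
scene blue 95 76 z 0.082 off mm [1.  0.5]
scene blue 616 1047 z 0.046 off mm [2.8 1. ]
```

View pics/t26.png

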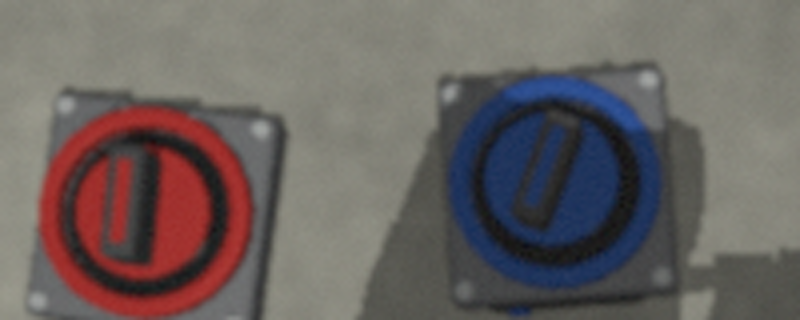

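View pics/t27.png

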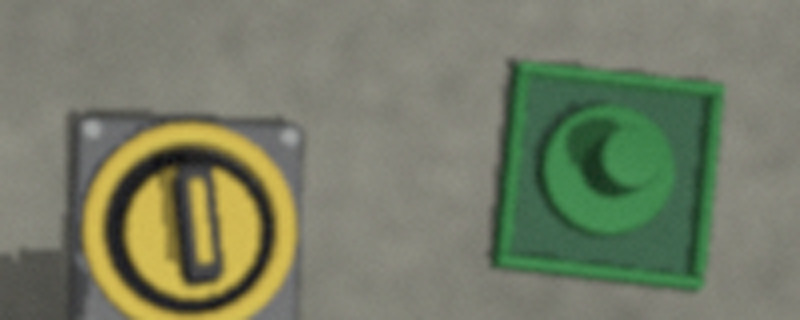

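All rotors are seated within about 4 mm of their well centres, the blank is centred in the tray and the bottle was standing in the last wide pictures. Last look at the bottle, then I hand in.

```bash
python3 pic.py scene 380 200 200 150 4 s28.png; python3 go.py .459 .006 .204 -94; python3 -c "
from station import ctrl
print(ctrl.close_job())"
```

```text
t 32.18 pos [0.4586 0.0092 0.2035] w 60.1 F [-0.  -0.3  0. ] q [-0.22  0.32  1.84 -0.    0.98  1.42]
shift [ 3.1 -0.6 -0.5] turn [ 0.04 -0.09  0.07] rows 0.1
the job is handed in; nothing more can be done
None
```

View pics/s28.png

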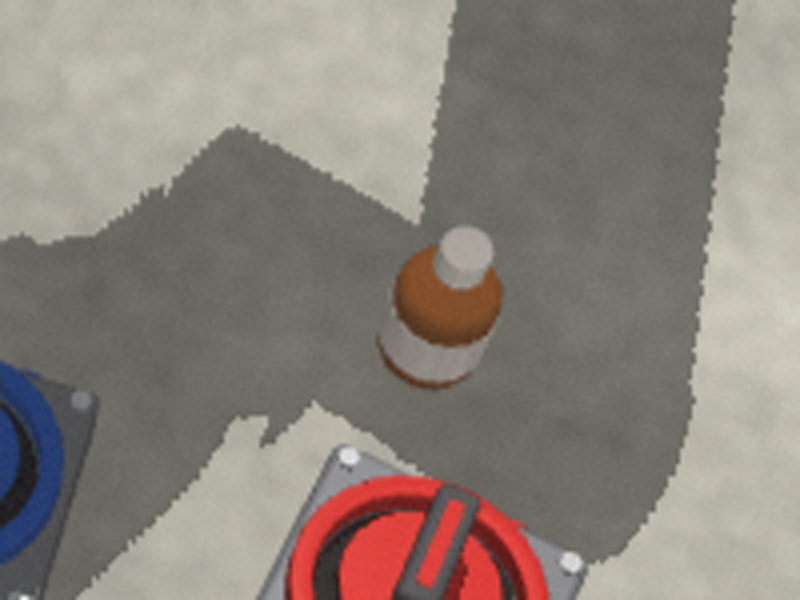

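I moved the blank to the green tray and seated the blue, yellow and red rotors in the wells of their own colour. I handed the job in at about 32 s of the 104 s; it gives no verdict.

**Last checks:**
- **Rotors:** the top camera put each rotor within about 4 mm of its well centre (limit 12 mm). All stood upright in the pictures. Each was lowered until the wrist force rose to about 5 N, then released.
- **Blank:** it looked upright and near the tray centre in the top picture, but I did not measure its offset. It was released at about (0.630, -0.280), 1 to 2 mm from the measured tray centre.
- **Bottle and arm:** the bottle was still upright and the arm hung clear of everything.

**What failed or disagreed:**
- **First blank grasp:** it closed on air. In the camera images the fingertips sit about 14 mm behind the reported TCP (the tool point), not 25 mm ahead as described. I set the later grasp heights from the observed tips, and they held.
- **Final scene-camera check:** for the rims and the red disc it gave offsets of 4 to 6 mm. There my quick check used a single height plane and did not separate the red rotor's disc from its rim. Its stripe and disc readings, taken separately, agreed with the top camera to about 3 mm.
- **Red rotor:** I gripped it off-centre on purpose and slid it about 18 mm along the table, so that the gripper body stayed clear of the bottle.

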